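# Set a stop screw to a setting block

### The arm

A 6-joint arm with a two-finger parallel gripper is mounted at the origin on a cart in front of the work surface, level with it; the furniture and walls round the work are solid. World frame = base frame: x ahead of the robot, y to its left, z up, the work surface at z = 0. Lengths are in mm, angles in rad, forces in N, time in s.
With the tool pointing down it reaches from about 275 to 975 mm from the base axis. Payload 8.4 kg.
Tool frame: the origin (TCP) lies at the very end of the fingers, on their centre line; the grasp point (between the pads) lies 19 mm behind it (robot.grasp_offset is the distance from the TCP to the grasp point, in mm); z points along the fingers, y is the direction in which the jaws open and shut (so a half turn about z gives the same grasp; the last joint's range is limited). The gripper opens to 92 mm and grips with 3 to 60 N. Pads are 20 mm wide; open, the fingers measure 128 mm over their backs; the gripper's body (75 mm by 189 mm) begins 69 mm behind the grasp point.
Start: joints at [1.271, 0.353, 1.633, -0, 1.155, -0.002], TCP at [183.385, 597.493, 214.583] pointing down, gripper open.
Joint ranges: [-2.63, 2.63], [-0.92, 2.1], [0.06, 2.66], [-1.3, 4.44], [0, 2.69], [-3.02, 3.02]. Speed limits (rad/s): [2.22, 2.22, 2.79, 3.14, 3.14, 3.14].

### API

Orientations are given as a rotation vector (axis times angle).
In Python, from station import robot, viewer gives the robot as it stands.
- The arm moves only by the shell command python3 -m handwheel 'ROWS' [OPENING] [FORCE]. ROWS is JSON, a list of rows, each an object with "travel": the shift along the tool's x, y, z in mm, a list of three; "twist": the turn, a rotation vector about the tool's x, y, z in rad, a list of three. In form: [{"travel": [tx, ty, tz], "twist": [ax, ay, az]}, ...]. A call has 1 to 20 rows; each row shifts and turns the commanded pose from where the row before left it, along the tool's axes as they then stand; what a row does not reach is not made up. A row lasts 1/12 s, in which the tool goes at most 41.7 mm and 7.16 degrees, less where a joint would pass 70% of its speed; a pose out of reach is approached as far as the arm can. A call is refused whole if a number of a shift passes 41.7 or a number of a turn 0.125, either way. A call with a gripper value outside its range is refused whole. OPENING is the opening in per cent of the stroke, from 0 (shut) to 100 (fully open), set as the call begins (- or left out, the last holds). The fingers move at their own pace and stop on an object; FORCE is the grip in N (left out, the last holds). Time passes only in rows, so rows that do not move let the fingers close. It gives the time, the measured TCP pose, the force and the opening at its end, in the units of the state.
- robot.sense(): the state, without advancing time (a new reading comes with each control period).
- viewer.grab_frame(name): name is "scene" or "top"; returns a dict with "image" (400x640x3 uint8, red, green, blue), "range_z" (400x640 float32, mm along the optical axis (not along the pixel's ray), 0 where there is no reading), "camera_matrix" (3x3 intrinsics, pixels), "eye" and "orientation" of the camera in the world. Camera axes: x right, y down, z forward; pixel columns grow to the right and rows downward; lengths in mm; the calibration is good to about 2 mm. A picture is of the moment at which its call begins.
- robot.sign_off(): hands the job in, once; it reports no verdict.
The state is a dict: "clock": time; "joint_positions": joint angles; "qvel": joint speeds; "joint_torque": joint torques, N m; "tcp_pos": TCP position; "tool_rot": TCP orientation; "contact_force": force on the tool from outside, world axes, zero at the start; "wrist_torque": the same for the moment, N m; "opening": finger opening in mm.
Only numpy, scipy, OpenCV 4.12 (cv2) and the standard library are available. Lean on these libraries where they do the work, as an engineer would, in place of code of your own. Each camera call takes 0.05 s, during which the arm holds its last target. There are 200 camera calls.

### The job

Take the taller of the two steel setting blocks and slide it flat onto the stop bracket's base plate until its low tongue lies under the slanting stop screw's ball nose, then take the flat-bladed driver from its wooden stand and with it turn the screw down until the block just drags: the sprung ball pushed back a millimetre or two, never jammed hard. Leave the block lightly nipped there, stand the driver back in its stand, and do not disturb the shorter block, the beaker, the vial or the wash bottle.

Things in the scene. Friction and masses are not known exactly. Their poses are not given: they have to be found in the camera images.
- stop_bracket: Fixed bracket. Origin on the worktop; x away from the robot, z up. Aluminium base plate 8 mm thick, x -44 to 56, y -125 to 45 mm; the block is slid in over its long free -y part, toward +y. Grey column at the back (x 40 to 56, y +-26, to z 86 mm) carries an arm (x -12 to 56, y +-17, z 69 to 85 mm) and the slanting boss with the screw. A wall shelf overhangs from world x 0.7 m.
- boss_rim (a point): Centre of the top rim of the round boss (31 mm outside, 23 mm bore, 50 mm long). The screw axis lies in the bracket's x-z plane, 25 degrees from vertical, its upper end leaning to -x, through the bracket's (0, 0, 38 mm); this rim is 84 mm up the axis from there. The slotted head is recessed in the bore, too deep for fingers.
- stop_screw (a joint): Turn of the screw, rad, 0 = fully up, grows clockwise seen from above, to 3.2. Advances 5 mm per rad along its axis, so a driver must follow it down. Stays where left (friction 0.08 N m). With the taller block flat on the plate under it the ball touches at 1.5 and is pushed back 1.5 mm at 1.8; starts at 0.35 to 0.95.
- slot (a point): Centre of the slot's floor in the brass screw head, moving with it: z up the screw axis, x along the slot. Slot 7.5 mm wide, bevelled mouth 10 mm, 7.5 mm deep, open at both ends to the bore. It lies 22.5 mm plus 5 mm per rad of turn below the boss rim. At 1.8 rad the slot points along the bracket's y, at two fine marks on the boss.
- nose (a joint): How far the sprung ball nose is pushed back into the screw, m along the axis: 0 = free, 0.006 = solid. Spring 2.5 N/mm with 0.75 N preload.
- nose_ball (a point): Centre of the steel ball nose, 6 mm radius, at the screw's lower end.
- tall_block: Taller setting block, bright steel, 0.25 kg, loose, 26 mm wide in x. Tongue 24 mm high from y -64 to 18 mm; upright grip 56 mm high, y -88 to -64 mm. Origin on the underside, below the spot that belongs under the ball: in place, origin at the bracket's x = y = 0, z = 8 mm, axes along the bracket's. Starts in either of two places, swapped with the shorter one.
- tall_block_grip (a point): Point in the taller block's grip to pinch across the 26 mm width (x), 44 mm above its underside, 76 mm to -y of its origin.
- low_block: Shorter setting block, same form but tongue 15 mm and grip 47 mm high. Not to be used or disturbed.
- driver: Flat-bladed driver, 0.1 kg, 122 mm long. Origin at the blade's tip, z up through the handle. Blade 16 mm in x, 4.5 mm in y (lowest 2 mm: 14 x 3), 14 mm long; shaft 11 mm diameter; flange 36 mm diameter, z 60 to 66 mm; flat black handle z 66 to 122 mm, 34 mm in x, 14 mm in y: pinch its flats across y. About 0.2 rad of play either way in the slot.
- driver_stand: Fixed wooden block 60 x 60 x 70 mm, origin under its centre, with a 24 mm hole 66 mm deep in the middle of its top. The driver hangs in it, flange on the top, its tip 10 mm above the stand's underside. Starts in either of two places, swapped with the beaker.
- beaker: The loose beaker on the near left, 56 mm diameter, 72 mm high, origin under its centre; bystander.
- vial: Capped vial 23 mm diameter, 52 mm high, origin under its centre, close beside the taller block at its +x side; bystander.
- wash_bottle: Wash bottle, 70 x 97 mm, 200 mm high, origin under its centre, at the bracket's +y side; bystander.
Mind the look-alikes: they are no part of the job. Leave any blue or pink look-alike of the driver alone.

How it is judged:
By the outcome, as a careful person would: the job done as asked, in the order asked, and still so for the second after the job is handed in, with the robot touching nothing.
It also fails if it takes over 67 s, if anything falls off the work surface, if the arm or the gripper's body presses on something with over 40 N, if the wrist force passes 120 N, or if a joint passes its speed limit or range.

## Working session

There is one attempt and no reset: what is moved stays moved. The work goes in short steps, Python scripts to look and compute and a shell command to move; the robot and the scene stay as the last step left them, time stands still between calls to the robot, and variables do not carry over. Pictures are saved under pics/ and viewed, about 8 in all and at most 12, crops included, and the job is handed in when it is done.

```bash
ls; mkdir -p pics; python3 - <<'E'
from station import robot, viewer
import cv2,numpy as np
for n in("scene","top"):
    f=viewer.grab_frame(n); np.savez(f"{n}0.npz",**f)
    cv2.imwrite(f"pics/{n}0.png",f["image"][...,::-1]); print(n,f["camera_matrix"].tolist(),f["eye"],np.round(f["orientation"],3).tolist())
s=robot.sense();print(s)
E
```

```text
pics
scene [[411.2485589283875, 0.0, 320.31152547015915], [0.0, 411.2485589283875, 202.6967717828154], [0.0, 0.0, 1.0]] [ 360.47646051  756.074631   1033.31727967] [-0.278, 2.871, -1.048]
top [[448.739942965345, 0.0, 321.3749391282108], [0.0, 448.739942965345, 198.23283708618808], [0.0, 0.0, 1.0]] [ 246.79826912    2.8206649  1294.77455102] [-2.063, 2.166, -0.216]
{'clock': 0.1, 'joint_positions': array([ 1.27061533e+00,  3.53584659e-01,  1.63404699e+00,  2.22778135e-05,
        1.15518814e+00, -2.39535058e-03]), 'qvel': array([ 9.32825867e-04, -7.46822242e-04, -1.10930439e-03, -1.39121442e-03,
       -6.32255145e-05,  2.38732752e-04]), 'joint_torque': array([ 1.40734596e-04, -5.94909489e+01, -3.34931910e+01,  6.98154280e-02,
        1.82623876e-02, -7.62188461e-05]), 'tcp_pos': array([183.23863272, 597.07875262, 213.94062296]), 'tool_rot': array([-4.66017686e-01, -3.10662836e+00,  1.90062290e-03]), 'contact_force': array([ 0.47506704,  0.12346525, -0.34583809]), 'wrist_torque': array([ 0.00184347, -0.01224113, -0.02284475]), 'opening': 91.70862637557231}
```

View pics/scene0.png

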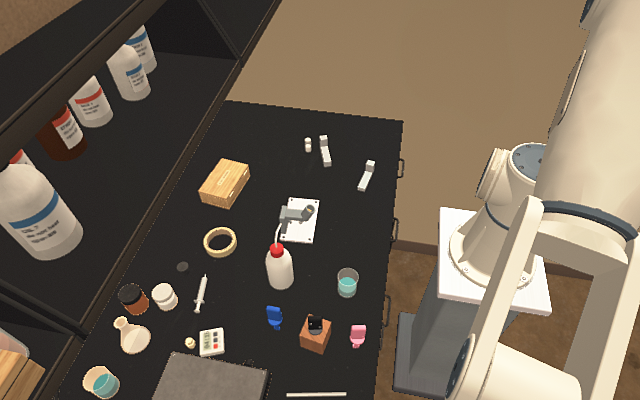

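View pics/top0.png

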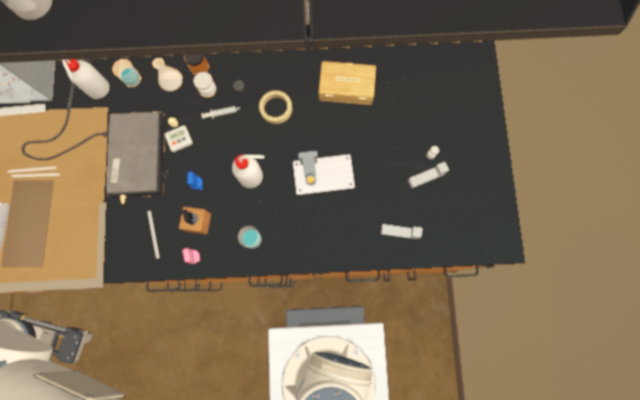

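The scene picture shows the two steel blocks at (326,150), beside the vial (308,144), and at (367,175). The bracket is at (298,217), the wash bottle at (280,268) and the beaker at (347,282). The wooden stand with the black-handled driver is at (315,332), and the look-alikes are blue (274,317) and pink (358,335). In the top view the blocks are at (430,175) and (402,231), the stand is at (195,220) and the bracket plate at (324,174). Next I measure heights and poses from the depth.

```bash
cat > h.py <<'E'
import numpy as np,cv2
from scipy.spatial.transform import Rotation as R
def cloud(f):
    z=np.asarray(f["range_z"],float);K=f["camera_matrix"];v,u=np.mgrid[:400,:640]
    c=np.dstack([(u-K[0,2])/K[0,0]*z,(v-K[1,2])/K[1,1]*z,z])
    return c@R.from_rotvec(f["orientation"]).as_matrix().T+f["eye"]
def ray(f,u,v,z):
    K=f["camera_matrix"];d=R.from_rotvec(f["orientation"]).as_matrix()@[(u-K[0,2])/K[0,0],(v-K[1,2])/K[1,1],1]
    return f["eye"]+d*(z-f["eye"][2])/d[2]
def rect(P,m):
    p=P[m][:,:2].astype(np.float32); (c,s,a)=cv2.minAreaRect(p); return np.round(c,1),np.round(s,1),round(a,1),len(p)
E
python3 - <<'E'
from h import *
T=np.load("top0.npz");S=np.load("scene0.npz")
for n,f,boxes in(("top",T,dict(A=(400,155,460,195),B=(375,215,430,245),vial=(425,143,442,160),br=(285,145,362,200),stand=(170,195,220,242),bk=(235,222,266,254),wash=(230,145,268,192))),
 ("scene",S,dict(A=(316,130,336,170),B=(355,157,380,193),vial=(301,135,315,153),br=(275,190,325,246),stand=(296,308,335,356),bk=(334,264,362,300),wash=(262,235,298,294)))):
    P=cloud(f);z=P[...,2];print(n,"table z",np.median(z[100:240,100:480]) if n=="top" else "")
    for k,(a,b,c,d) in boxes.items():
        m=np.zeros(z.shape,bool);m[b:d,a:c]=1;m&=f["range_z"]>0
        h=np.histogram(z[m],bins=[-10,5,12,19,27,35,43,51,60,75,90,110,130,160,220])[0]
        print(k,h.tolist(),"above5",rect(P,m&(z>5)), "top",rect(P,m&(z>np.percentile(z[m],97)-6)),round(np.percentile(z[m],97),1))
E
python3 - <<'E'
import cv2,numpy as np
a=cv2.imread("pics/scene0.png");t=cv2.imread("pics/top0.png")
r=lambda i,x,y,w,h:cv2.resize(i[y:y+h,x:x+w],(400,300),interpolation=cv2.INTER_CUBIC)
cv2.imwrite("pics/crop1.png",np.vstack([np.hstack([r(a,295,125,100,75),r(a,260,190,80,60)]),np.hstack([r(a,265,295,120,90),r(t,280,140,100,75)])]))
E
```

```text
top table z 1.3517719111670203
A [1893, 97, 25, 228, 44, 13, 13, 76, 3, 0, 0, 0, 0, 0] above5 (array([ 568. , -326.6]), array([167.6, 119.6]), 87.1, 499) top (array([ 573.7, -355.7]), array([25.8, 26.6]), 24.7, 83) 53.4
B [1210, 82, 217, 28, 4, 16, 71, 5, 0, 0, 0, 0, 0, 0] above5 (array([ 409.8, -234. ]), array([157.7,  81.7]), 87.0, 423) top (array([ 393.4, -266.7]), array([24.5, 26. ]), 78.9, 82) 46.4
vial [194, 11, 7, 6, 9, 11, 17, 33, 0, 0, 0, 0, 0, 0] above5 (array([ 632.7, -343. ]), array([45.8, 35.3]), 10.3, 94) top (array([ 627.6, -338.9]), array([18.1, 20.9]), 27.6, 42) 55.0
br [2262, 1370, 121, 5, 5, 4, 4, 4, 10, 310, 76, 40, 0, 0] above5 (array([588.5, -14.8]), array([227.3, 161.8]), 88.1, 1949) top (array([579.2,  29.8]), array([ 47.9, 102.1]), 87.6, 367) 89.4
stand [1605, 106, 18, 20, 21, 27, 22, 22, 327, 51, 28, 35, 55, 0] above5 (array([471.3, 366.5]), array([141.8, 136. ]), 87.9, 732) top (array([457. , 354.6]), array([34.4, 14.6]), 16.6, 82) 124.5
bk [587, 28, 4, 37, 177, 25, 23, 18, 80, 8, 0, 0, 0, 0] above5 (array([407.5, 206.8]), array([84. , 87.9]), 48.3, 400) to
[... 902 characters left out ...]
ray([566.8,  30.2]), array([158.4, 318.5]), 18.7, 1489) top (array([568.2, 104.9]), array([203.8,  30.9]), 73.6, 111) 115.8
stand [958, 31, 38, 37, 37, 37, 36, 45, 394, 68, 52, 64, 69, 0] above5 (array([465.3, 351.5]), array([89.9, 83. ]), 5.7, 908) top (array([458.1, 355.3]), array([32.9, 15.6]), 13.5, 96) 130.7
bk [484, 26, 25, 36, 133, 54, 50, 69, 123, 5, 0, 0, 0, 0] above5 (array([406.7, 180.4]), array([ 57.3, 100.6]), 9.5, 521) top (array([401.6, 199.3]), array([53.5, 55. ]), 10.1, 90) 72.0
wash [973, 142, 36, 36, 33, 38, 34, 40, 79, 70, 141, 258, 126, 106] above5 (array([607.2, 153.6]), array([104.2, 196. ]), 13.9, 1139) top (array([590.8, 200.7]), array([32.5, 33.8]), 55.9, 140) 162.9
```

View pics/crop1.png

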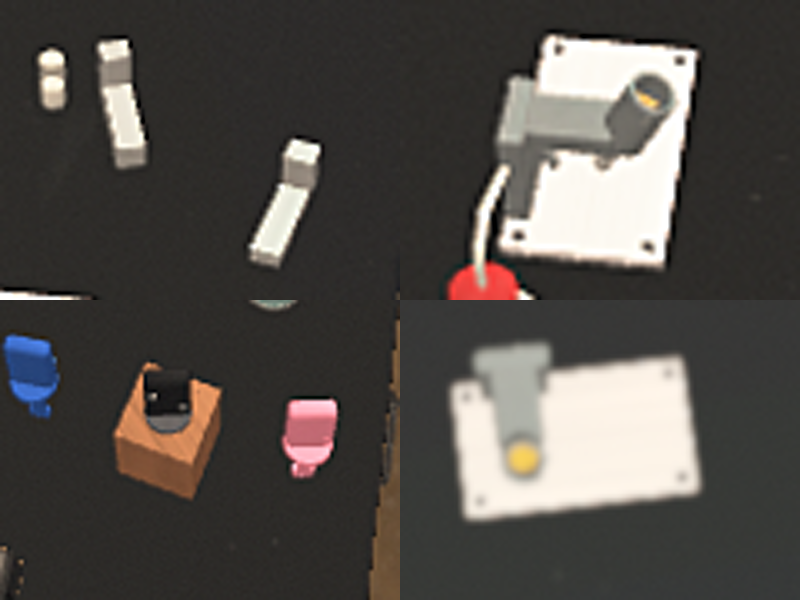

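Candidates for the block are A at top (430,175) and B at (402,231). A stands about 55 mm high with a tongue of about 24 and has the vial at its +x side, so A is the taller one. B measures 46 and 15 and is the shorter. Candidates for the driver are black in the wooden stand (195,220), blue (195,181) and pink (191,256). The black one in the stand fits, and the crop confirms both choices. Now the precise poses.

```bash
python3 - <<'E'
from h import *
for n,bx in(("top",dict(A=(395,150,460,200),br=(280,140,365,205),st=(170,195,220,245))),("scene",dict(A=(314,128,338,172),br=(272,190,328,248),st=(294,306,338,358)))):
    f=np.load(n+"0.npz");P=cloud(f);z=P[...,2];im=f["image"].astype(int);g=im.min(2)
    M=lambda k:(lambda b:np.pad(np.ones((b[3]-b[1],b[2]-b[0]),bool),((b[1],400-b[3]),(b[0],640-b[2]))))(bx[k])
    for k,m in dict(tongue=M("A")&(abs(z-24)<4)&(g>110),grip=M("A")&(abs(z-55)<5),plate=M("br")&(abs(z-8)<5)&(g>120),arm=M("br")&(abs(z-85)<5),rim=M("br")&(z>95)&(P[...,1]<80),
      stand=M("st")&(abs(z-70)<4),handle=M("st")&(z>112)).items():
        p=P[m]; print(n,k,rect(P,m),"med",np.round(np.median(p,0),1))
        if k in("tongue","grip","plate","arm","handle"):
            # image-edge contour rectangle projected on plane
            zz=dict(tongue=24,grip=56,plate=8,arm=85,handle=132)[k]
            c=max(cv2.findContours(m.astype(np.uint8),cv2.RETR_EXTERNAL,cv2.CHAIN_APPROX_NONE)[0],key=cv2.contourArea)[:,0]
            q=np.array([ray(f,u,v,zz)[:2] for u,v in c],np.float32); r=cv2.minAreaRect(q); print("   ray",np.round(r[0],1),np.round(r[1],1),round(r[2],1),np.round(cv2.boxPoints(r)).tolist())
E
```

```text
top tongue (array([ 581.3, -304. ]), array([74.9, 97.2]), 19.8, 233) med [ 557.5 -308.8   24.2]
   ray [ 556.5 -308. ] [26.3 90. ] 19.3 [[529.0, -270.0], [559.0, -355.0], [584.0, -346.0], [554.0, -261.0]]
top grip (array([ 596.1, -347.7]), array([73.9, 25.9]), 17.7, 101) med [ 577.6 -352.    54.9]
   ray [ 573.4 -355. ] [26.5 24.9] 20.5 [[557.0, -348.0], [565.0, -371.0], [590.0, -362.0], [581.0, -339.0]]
top plate (array([596.4, -14.1]), array([129.3, 172.7]), 4.0, 1499) med [579.5 -28.1   8.1]
   ray [584.1 -14.8] [106.4 172.2] 4.2 [[525.0, 67.0], [537.0, -105.0], [643.0, -97.0], [631.0, 75.0]]
top arm (array([584.7,  29.5]), array([47.9, 91.1]), 87.7, 301) med [598.8  27.1  85.8]
   ray [596.4  29.2] [47.8 66.7] 87.4 [[562.0, 7.0], [629.0, 4.0], [631.0, 52.0], [564.0, 55.0]]
top rim (array([404. ,  19.5]), array([315.,  30.]), 1.2, 118) med [538.8  16.9 114.4]
top stand (array([457.7, 355.8]), array([60.9, 60.6]), 80.1, 281) med [450.2 346.3  70.6]
top handle (array([349.9, 188.6]), array([424. ,  28.4]), 57.1, 102) med [453.5 351.9 131.3]
   ray [456.2 352.4] [36.8 17.6] 14.4 [[43
[... 534 characters left out ...]
, 904) med [579.2  13.3   8.2]
   ray [584.4 -14.3] [100.2 173.7] 4.3 [[528.0, 69.0], [541.0, -105.0], [641.0, -97.0], [628.0, 76.0]]
scene arm (array([589.7,  20. ]), array([91.2, 54.1]), 12.4, 252) med [599.2  30.7  85. ]
   ray [586.4  25.9] [89.7 53.5] 3.7 [[540.0, 50.0], [543.0, -4.0], [633.0, 2.0], [629.0, 55.0]]
scene rim (array([544.9,  23.7]), array([37.2, 30.9]), 35.8, 119) med [545.2  27.5 107.8]
scene stand (array([458.8, 354.8]), array([61. , 60.1]), 79.8, 346) med [451.1 368.4  70.1]
scene handle (array([418.1, 553.6]), array([ 32.9, 419.8]), 11.4, 132) med [457.  358.7 130.5]
   ray [457.  360.1] [32.6 22. ] 11.0 [[439.0, 368.0], [443.0, 346.0], [475.0, 352.0], [471.0, 374.0]]
```

```bash
cat > plan.py <<'E'
# usage: go(p1, R1, n): the constant row (travel, twist) that takes the tool to p1,R1 in n rows
from h import *
from station import robot
def pose(): s=robot.sense(); return np.array(s["tcp_pos"]),R.from_rotvec(s["tool_rot"])
def down(deg,tilt=0.,yb=0.): # tool y at world angle deg, pointing down
    a=np.radians(deg); y=np.array([np.cos(a),np.sin(a),0]);z=np.array([0,0,-1.]);return R.from_matrix(np.array([np.cross(y,z),y,z]).T)
def go(p1,R1,n=None,start=None,name=""):
    p0,R0=start or pose(); w=(R0.inv()*R1).as_rotvec(); d=R0.inv().apply(np.array(p1)-p0)
    n=n or int(np.ceil(max(np.linalg.norm(d)/38,np.linalg.norm(w)/.115)))
    A=sum(R.from_rotvec(w/n*k).as_matrix() for k in range(n)); t=np.linalg.solve(A,d)
    print(name,f"n={n}",'{"travel":%s,"twist":%s}'%(np.round(t,1).tolist(),np.round(w/n,4).tolist())); return np.array(p1),R1
E
python3 - <<'E'
from plan import *
a=go([574,-354.7,150],down(19.7),28)
go([574,-354.7,25],down(19.7),6,a)
E
```

```text
n=28 {"travel":[-34.5, -16.1, 2.3],"twist":[-0.0, 0.0, 0.0332]}
 n=6 {"travel":[0.0, 0.0, 20.8],"twist":[0.0, 0.0, 0.0]}
```

```bash
python3 -m handwheel '[{"travel":[-34.5,-16.1,2.3],"twist":[0,0,0.0332]},{"travel":[-34.5,-16.1,2.3],"twist":[0,0,0.0332]},{"travel":[-34.5,-16.1,2.3],"twist":[0,0,0.0332]},{"travel":[-34.5,-16.1,2.3],"twist":[0,0,0.0332]},{"travel":[-34.5,-16.1,2.3],"twist":[0,0,0.0332]},{"travel":[-34.5,-16.1,2.3],"twist":[0,0,0.0332]},{"travel":[-34.5,-16.1,2.3],"twist":[0,0,0.0332]},{"travel":[-34.5,-16.1,2.3],"twist":[0,0,0.0332]},{"travel":[-34.5,-16.1,2.3],"twist":[0,0,0.0332]},{"travel":[-34.5,-16.1,2.3],"twist":[0,0,0.0332]},{"travel":[-34.5,-16.1,2.3],"twist":[0,0,0.0332]},{"travel":[-34.5,-16.1,2.3],"twist":[0,0,0.0332]},{"travel":[-34.5,-16.1,2.3],"twist":[0,0,0.0332]},{"travel":[-34.5,-16.1,2.3],"twist":[0,0,0.0332]}]' 45 20
python3 -m handwheel '[{"travel":[-34.5,-16.1,2.3],"twist":[0,0,0.0332]},{"travel":[-34.5,-16.1,2.3],"twist":[0,0,0.0332]},{"travel":[-34.5,-16.1,2.3],"twist":[0,0,0.0332]},{"travel":[-34.5,-16.1,2.3],"twist":[0,0,0.0332]},{"travel":[-34.5,-16.1,2.3],"twist":[0,0,0.0332]},{"travel":[-34.5,-16.1,2.3],"twist":[0,0,0.0332]},{"travel":[-34.5,-16.1,2.3],"twist":[0,0,0.0332]},{"travel":[-34.5,-16.1,2.3],"twist":[0,0,0.0332]},{"travel":[-34.5,-16.1,2.3],"twist":[0,0,0.0332]},{"travel":[-34.5,-16.1,2.3],"twist":[0,0,0.0332]},{"travel":[-34.5,-16.1,2.3],"twist":[0,0,0.0332]},{"travel":[-34.5,-16.1,2.3],"twist":[0,0,0.0332]},{"travel":[-34.5,-16.1,2.3],"twist":[0,0,0.0332]},{"travel":[-34.5,-16.1,2.3],"twist":[0,0,0.0332]},{"travel":[0,0,0],"twist":[0,0,0]},{"travel":[0,0,0],"twist":[0,0,0]}]'
python3 - <<'E'
from plan import *
a=go([574,-354.7,60],down(19.7),4)
go([574,-354.7,25],down(19.7),3,a)
E
```

```text
clock: 1.27
tcp_pos: [491.0, 166.0, 182.1]
tool_rot: [-1.171, -2.915, 0.0]
contact_force: [0.2, 1.0, 0.1]
opening: 41.0
clock: 2.6
tcp_pos: [571.6, -355.7, 149.3]
tool_rot: [-1.812, -2.565, 0.0]
contact_force: [-0.1, 1.1, 0.5]
opening: 41.3
 n=4 {"travel":[0.0, 0.7, 22.3],"twist":[-0.0002, -0.0002, -0.0008]}
 n=3 {"travel":[0.0, 0.0, 11.7],"twist":[0.0, 0.0, 0.0]}
```

```bash
python3 -m handwheel '[{"travel":[0,0.7,22.3],"twist":[0,0,-0.001]},{"travel":[0,0.7,22.3],"twist":[0,0,-0.001]},{"travel":[0,0.7,22.3],"twist":[0,0,-0.001]},{"travel":[0,0.7,22.3],"twist":[0,0,-0.001]},{"travel":[0,0,12],"twist":[0,0,0]},{"travel":[0,0,12],"twist":[0,0,0]},{"travel":[0,0,11],"twist":[0,0,0]},{"travel":[0,0,0],"twist":[0,0,0]}]'
python3 -m handwheel '[{"travel":[0,0,0],"twist":[0,0,0]},{"travel":[0,0,0],"twist":[0,0,0]},{"travel":[0,0,0],"twist":[0,0,0]},{"travel":[0,0,0],"twist":[0,0,0]},{"travel":[0,0,0],"twist":[0,0,0]}]' 0 30
python3 -m handwheel '[{"travel":[0,0,-12],"twist":[0,0,0]},{"travel":[0,0,-12],"twist":[0,0,0]},{"travel":[0,0,-12],"twist":[0,0,0]},{"travel":[0,0,-12],"twist":[0,0,0]},{"travel":[0,0,0],"twist":[0,0,0]}]'
python3 - <<'E'
from plan import *
from station import viewer
for n in("scene","top"):
    f=viewer.grab_frame(n); np.savez(n+"1.npz",**f)
f=np.load("scene1.npz");cv2.imwrite("pics/lift.png",cv2.resize(f["image"][100:260,240:440,::-1],(800,640))[:600])
p,Q=pose();print(p,Q.as_matrix()[:,1])
t=np.radians(4.2);O=np.array([575.4,24.9]);B=lambda x,y:O+[x*np.cos(t)-y*np.sin(t),x*np.sin(t)+y*np.cos(t)]
c=B(0,-76-65);print(c,B(0,-76))
a=go([*c,70],down(4.2))
E
```

```text
clock: 3.27
tcp_pos: [574.4, -352.1, 24.2]
tool_rot: [-1.802, -2.57, 0.0]
contact_force: [-0.4, -0.1, 0.2]
opening: 41.5
clock: 3.68
tcp_pos: [575.7, -353.6, 27.1]
tool_rot: [1.803, 2.57, 0.0]
contact_force: [0.8, 0.1, 4.2]
opening: 25.8
clock: 4.1
tcp_pos: [576.9, -354.2, 77.7]
tool_rot: [1.801, 2.568, 0.0]
contact_force: [-0.1, 0.1, -1.3]
opening: 25.5
[ 575.65657323 -353.44820323   75.09951507] [0.94025598 0.34046645 0.00113321]
[ 585.72658579 -115.72134129] [580.96610298 -50.89590027]
 n=7 {"travel":[32.8, 9.2, 0.7],"twist":[0.0002, 0.0002, 0.0392]}
```

View pics/lift.png

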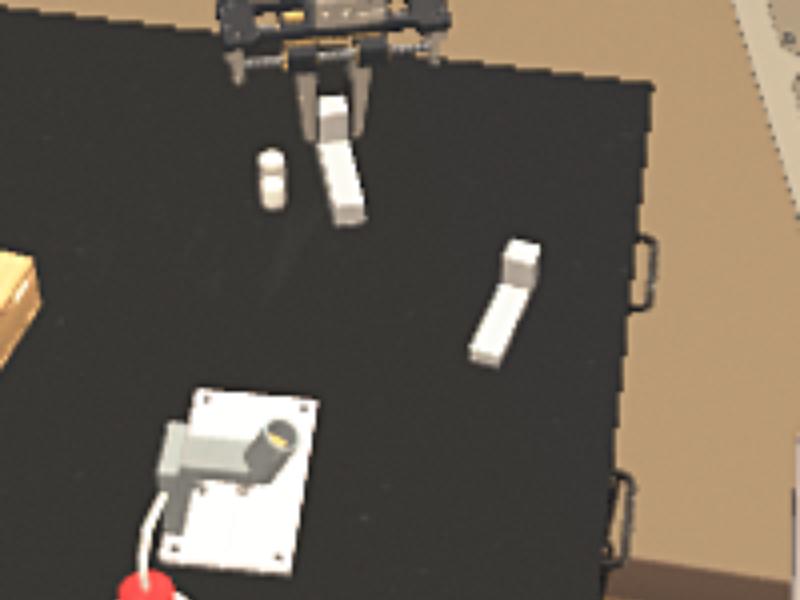

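The lift picture shows the block held level in the jaws at (340,160). The vial at (270,180) and the short block at (505,300) are undisturbed.

```bash
python3 -m handwheel '[{"travel":[32.8,9.2,0.7],"twist":[0,0,0.0392]},{"travel":[32.8,9.2,0.7],"twist":[0,0,0.0392]},{"travel":[32.8,9.2,0.7],"twist":[0,0,0.0392]},{"travel":[32.8,9.2,0.7],"twist":[0,0,0.0392]},{"travel":[32.8,9.2,0.7],"twist":[0,0,0.0392]},{"travel":[32.8,9.2,0.7],"twist":[0,0,0.0392]},{"travel":[32.8,9.2,0.7],"twist":[0,0,0.0392]},{"travel":[0,0,0],"twist":[0,0,0]},{"travel":[0,0,0],"twist":[0,0,0]}]'
python3 - <<'E'
from plan import *
from station import viewer
print(pose()[0],pose()[1].as_matrix()[:,1])
for n in("top","scene"):
    f=viewer.grab_frame(n); np.savez(n+"2.npz",**f); P=cloud(f);z=P[...,2];g=f["image"].min(2)
    m=(abs(P[...,0]-584)<60)&(P[...,1]>-125)&(P[...,1]<-20)&(abs(z-69)<8)&(g>90)
    m=cv2.morphologyEx(m.astype(np.uint8),cv2.MORPH_OPEN,np.ones((2,2)))
    zt=np.median(z[m>0]);c=max(cv2.findContours(m,cv2.RETR_EXTERNAL,cv2.CHAIN_APPROX_NONE)[0],key=cv2.contourArea)[:,0]
    q=np.array([ray(f,u,v,zt)[:2] for u,v in c],np.float32);r=cv2.minAreaRect(q);print(n,zt,np.round(r[0],1),np.round(r[1],1),round(r[2],1),np.round(cv2.boxPoints(r)).tolist())
t=np.load("top2.npz")["image"];s=np.load("scene2.npz")["image"]
cv2.imwrite("pics/over.png",np.hstack([cv2.resize(a,(400,400),interpolation=2)for a in(t[130:210,280:360,::-1],s[160:240,260:340,::-1])]))
E
```

```text
clock: 4.95
tcp_pos: [585.2, -113.9, 68.5]
tool_rot: [-2.134, -2.304, 0.001]
contact_force: [-0.1, -0.4, -2.3]
opening: 26.0
[ 585.2315158  -113.91805549   68.52107698] [ 0.99708678  0.07626716 -0.00112559]
top 66.30184538777485 [573.6 -33. ] [17.  23.4] 87.2 [[561.0, -41.0], [585.0, -42.0], [586.0, -25.0], [562.0, -24.0]]
scene 65.65677201764424 [577.6 -66.4] [26.3 94.1] 4.7 [[561.0, -21.0], [568.0, -114.0], [595.0, -112.0], [587.0, -18.0]]
```

View pics/over.png

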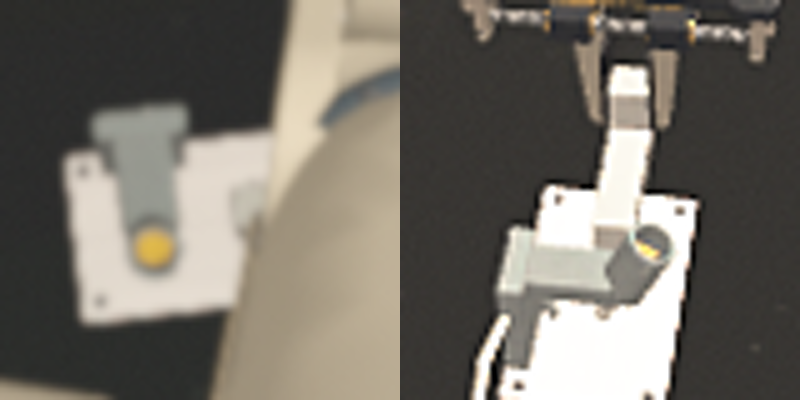

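The picture shows the tongue over the plate's free end, at (630,180) in the right half, and clear of the boss. The cameras put the block about 5 mm to -x of where the TCP says it is. I'll lower it and measure again on the plate.

```bash
python3 -m handwheel '[{"travel":[0,0,10],"twist":[0,0,0]},{"travel":[0,0,10],"twist":[0,0,0]},{"travel":[0,0,7],"twist":[0,0,0]},{"travel":[0,0,2],"twist":[0,0,0]},{"travel":[0,0,2],"twist":[0,0,0]},{"travel":[0,0,0],"twist":[0,0,0]}]'
cat > blk.py <<'E'
from plan import *
from station import viewer
Om=np.array([575.4,24.9]);t=np.radians(4.2);Rb=np.array([[np.cos(t),-np.sin(t)],[np.sin(t),np.cos(t)]])
def look(h):
    print(np.round(pose()[0],1),robot.sense()["contact_force"])
    for n in("scene","top"):
        f=viewer.grab_frame(n);np.savez(n+"3.npz",**f);P=cloud(f);z=P[...,2];L=(P[...,:2]-Om)@Rb
        m=(abs(L[...,0])<40)&(L[...,1]>-200)&(L[...,1]<-24)&(abs(z-h)<7)&(f["image"].min(2)>90)
        q=np.array([(ray(f,u,v,h)[:2]-Om)@Rb for v,u in zip(*np.nonzero(m))],np.float32)
        if len(q)<10: continue
        r=cv2.minAreaRect(q);b=[q[np.abs(q[:,1]-y)<8,0] for y in(-90,-60,-35)]
        print(n,np.median(z[m]),"local",np.round(r[0],1),np.round(r[1],1),round(r[2],1),"ymax",q[:,1].max(),[(len(x),x.min(),x.max()) for x in b if len(x)])
E
python3 -c "from blk import *;look(32)"
```

```text
clock: 5.55
tcp_pos: [585.2, -115.9, 37.4]
tool_rot: [-2.139, -2.3, 0.001]
contact_force: [-0.0, -0.1, -0.8]
opening: 25.9
[ 585.2 -115.9   37.4] [-0.03409414 -0.13727803 -0.82872947]
scene 34.51608336002943 local [  -0.2 -101.2] [33.1 80.3] 6.4 ymax -60.14371 [(30, np.float32(-13.105636), np.float32(12.849057)), (9, np.float32(-0.95418465), np.float32(12.181274))]
top 34.95157961952077 local [ -0.4 -54.1] [11.  28.1] 73.6 ymax -48.774563 [(23, np.float32(-14.531222), np.float32(11.903638))]
```

```bash
python3 -m handwheel '[{"travel":[0,0,1],"twist":[0,0,0]},{"travel":[0,0,1],"twist":[0,0,0]},{"travel":[0,0,0],"twist":[0,0,0]}]'; python3 -m handwheel '[{"travel":[0,0,0.7],"twist":[0,0,0]},{"travel":[0,0,0],"twist":[0,0,0]}]';python3 -m handwheel '[{"travel":[0,0,0.7],"twist":[0,0,0]},{"travel":[0,0,0],"twist":[0,0,0]}]'
python3 - <<'E'
from blk import *
look(32)
p,Q=pose();print(np.degrees(np.arctan2(*Q.as_matrix()[[1,0],1])),Q.as_matrix()[:,0])
E
```

```text
clock: 5.9
tcp_pos: [585.6, -115.6, 36.2]
tool_rot: [2.139, 2.301, 0.0]
contact_force: [-0.1, 0.8, -1.2]
opening: 25.7
clock: 6.07
tcp_pos: [585.6, -115.6, 35.4]
tool_rot: [2.139, 2.301, 0.0]
contact_force: [-0.4, 0.3, -2.2]
opening: 25.8
clock: 6.23
tcp_pos: [585.6, -115.7, 35.0]
tool_rot: [2.139, 2.301, 0.0]
contact_force: [-1.5, -0.9, 2.6]
opening: 26.0
[ 585.6 -115.7   35. ] [-1.47763929 -0.88276292  2.57044211]
scene 32.50256937033447 local [  -1.8 -101.4] [42.6 80.3] 6.7 ymax -60.14371 [(31, np.float32(-13.105636), np.float32(12.849057)), (10, np.float32(-0.95418465), np.float32(12.814631))]
top 32.21979431608372 local [ -3.  -58.5] [17.4 24. ] 82.9 ymax -49.145184 [(23, np.float32(-14.531222), np.float32(9.628025))]
4.1820817657770535 [-7.29262760e-02  9.97337330e-01 -8.83222607e-05]
```

Contact: the vertical force rose from -2 to +2.6 N. Now I slide it in along the tool's x.

```bash
python3 -m handwheel '[{"travel":[5,0.1,0],"twist":[0,0,0]},{"travel":[5,0.1,0],"twist":[0,0,0]},{"travel":[5,0.1,0],"twist":[0,0,0]},{"travel":[5,0.1,0],"twist":[0,0,0]},{"travel":[5,0.1,0],"twist":[0,0,0]},{"travel":[5,0.1,0],"twist":[0,0,0]},{"travel":[5,0.1,0],"twist":[0,0,0]},{"travel":[5,0.1,0],"twist":[0,0,0]},{"travel":[5,0.1,0],"twist":[0,0,0]},{"travel":[5,0.1,0],"twist":[0,0,0]},{"travel":[5,0,0],"twist":[0,0,0]},{"travel":[5,0,0],"twist":[0,0,0]},{"travel":[4,0,0],"twist":[0,0,0]},{"travel":[0,0,0],"twist":[0,0,0]},{"travel":[0,0,0],"twist":[0,0,0]}]'
python3 - <<'E'
from blk import *
look(32)
for n in("scene","top"):
    f=np.load(n+"3.npz");P=cloud(f);z=P[...,2];L=(P[...,:2]-Om)@Rb
    m=(abs(L[...,0])<30)&(L[...,1]>-110)&(L[...,1]<-40)&(abs(z-64)<8)
    q=np.array([(ray(f,u,v,64)[:2]-Om)@Rb for v,u in zip(*np.nonzero(m))],np.float32)
    if len(q):print(n,"grip",q.min(0),q.max(0),np.median(q,0))
t=np.load("top3.npz")["image"];s=np.load("scene3.npz")["image"]
cv2.imwrite("pics/in.png",np.hstack([cv2.resize(a,(400,400),interpolation=2)for a in(t[130:210,280:360,::-1],s[160:240,260:340,::-1])]))
E
```

```text
clock: 7.58
tcp_pos: [582.2, -50.6, 35.0]
tool_rot: [2.139, 2.301, 0.001]
contact_force: [0.2, 1.7, 5.6]
opening: 25.9
[582.2 -50.6  35. ] [0.21730208 1.74648377 5.56137552]
scene 33.68358691783891 local [  9.5 -65.8] [25.5 12.3] 6.7 ymax -60.14371 [(10, np.float32(-0.95418465), np.float32(12.814631))]
scene grip [-25.910788 -90.84865 ] [ 27.710236 -59.487755] [  2.688328 -70.990746]
```

View pics/in.png

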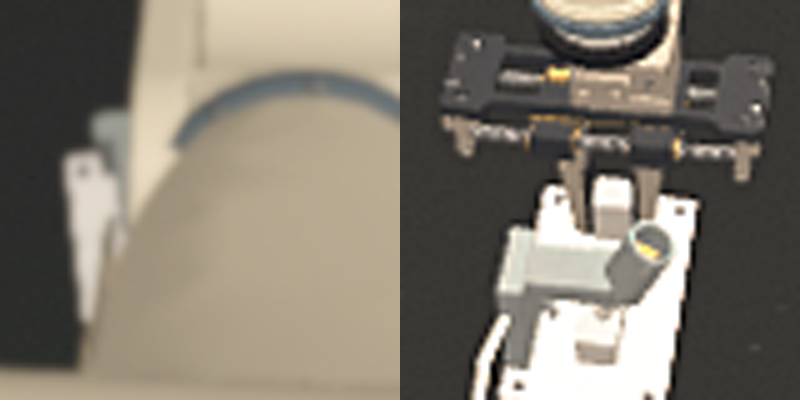

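The picture shows the tongue passed beneath the boss, its end visible at (600,335) beyond the arm, and the grip at (612,205) in the jaws. I'll release, retreat, and check the block from a clear view.

```bash
python3 -m handwheel '[{"travel":[0,0,0],"twist":[0,0,0]},{"travel":[0,0,0],"twist":[0,0,0]},{"travel":[0,0,0],"twist":[0,0,0]},{"travel":[0,0,-10],"twist":[0,0,0]},{"travel":[0,0,-25],"twist":[0,0,0]},{"travel":[0,0,-35],"twist":[0,0,0]},{"travel":[0,0,-35],"twist":[0,0,0]},{"travel":[0,-36,-15],"twist":[0,0,0]},{"travel":[0,-36,-15],"twist":[0,0,0]},{"travel":[0,-36,-15],"twist":[0,0,0]},{"travel":[0,-36,-15],"twist":[0,0,0]}]' 45
python3 -c "
from plan import *
a=go([457.5,355,200],down(4.2),12)
b=go([457.5,355,150],down(104),17,a)"
```

```text
clock: 8.6
tcp_pos: [436.4, -62.2, 200.6]
tool_rot: [-2.139, -2.301, 0.0]
contact_force: [-0.3, -1.5, 1.4]
opening: 41.3
 n=12 {"travel":[34.5, 4.3, 0.1],"twist":[-0.0, -0.0, -0.0]}
 n=17 {"travel":[-0.0, 0.0, 2.9],"twist":[0.0, 0.0, -0.1025]}
```

```bash
python3 -m handwheel '[{"travel":[34.5,4.3,0],"twist":[0,0,0]},{"travel":[34.5,4.3,0],"twist":[0,0,0]},{"travel":[34.5,4.3,0],"twist":[0,0,0]},{"travel":[34.5,4.3,0],"twist":[0,0,0]},{"travel":[34.5,4.3,0],"twist":[0,0,0]},{"travel":[34.5,4.3,0],"twist":[0,0,0]},{"travel":[34.5,4.3,0],"twist":[0,0,0]},{"travel":[34.5,4.3,0],"twist":[0,0,0]},{"travel":[34.5,4.3,0],"twist":[0,0,0]},{"travel":[34.5,4.3,0],"twist":[0,0,0]},{"travel":[34.5,4.3,0],"twist":[0,0,0]},{"travel":[34.5,4.3,0],"twist":[0,0,0]}]'
python3 -m handwheel '[{"travel":[0,0,2.5],"twist":[0,0,-0.1]},{"travel":[0,0,2.5],"twist":[0,0,-0.1]},{"travel":[0,0,2.5],"twist":[0,0,-0.1]},{"travel":[0,0,2.5],"twist":[0,0,-0.1]},{"travel":[0,0,2.5],"twist":[0,0,-0.1]},{"travel":[0,0,2.5],"twist":[0,0,-0.1]},{"travel":[0,0,2.5],"twist":[0,0,-0.1]},{"travel":[0,0,2.5],"twist":[0,0,-0.1]},{"travel":[0,0,2.5],"twist":[0,0,-0.1]},{"travel":[0,0,2.5],"twist":[0,0,-0.1]},{"travel":[0,0,2.5],"twist":[0,0,-0.1]},{"travel":[0,0,2.5],"twist":[0,0,-0.1]},{"travel":[0,0,2.5],"twist":[0,0,-0.1]},{"travel":[0,0,2.5],"twist":[0,0,-0.1]},{"travel":[0,0,2.5],"twist":[0,0,-0.1]},{"travel":[0,0,2.5],"twist":[0,0,-0.1]},{"travel":[0,0,2.5],"twist":[0,0,-0.1]},{"travel":[0,0,0],"twist":[0,0,0]}]'
python3 - <<'E'
from blk import *
p,Q=pose();print(p,np.degrees(np.arctan2(*Q.as_matrix()[[1,0],1])),robot.sense()["joint_positions"])
for n in("scene","top"):
    f=viewer.grab_frame(n);np.savez(n+"4.npz",**f);P=cloud(f);z=P[...,2];L=(P[...,:2]-Om)@Rb
    for nm,zz,y0,y1 in(("grip",64,-110,-45),("tongue",32,-60,-20),("tongueN",32,20,40)):
        m=(abs(L[...,0])<26)&(L[...,1]>y0)&(L[...,1]<y1)&(abs(z-zz)<7)
        q=np.array([(ray(f,u,v,zz)[:2]-Om)@Rb for v,u in zip(*np.nonzero(m))],np.float32)
        if len(q)>4:print(n,nm,len(q),np.round(q.min(0),1),np.round(q.max(0),1),np.round(cv2.minAreaRect(q),1) if 0 else cv2.minAreaRect(q))
s=np.load("scene4.npz")["image"];t=np.load("top4.npz")["image"]
cv2.imwrite("pics/st.png",np.hstack([cv2.resize(a,(400,400),interpolation=2)for a in(t[130:210,280:360,::-1],s[180:240,270:330,::-1])]))
E
```

```text
clock: 9.6
tcp_pos: [459.0, 356.1, 200.3]
tool_rot: [2.139, 2.301, -0.0]
contact_force: [1.0, -0.2, -0.2]
opening: 41.5
clock: 11.1
tcp_pos: [459.1, 354.1, 157.2]
tool_rot: [0.324, -3.124, 0.001]
contact_force: [-0.4, 0.4, 0.4]
opening: 41.3
[459.11517074 354.10673386 157.23361673] 101.8349804693489 [ 6.54388413e-01  3.45178298e-01  1.78517818e+00  1.30097375e-05
  1.01201247e+00 -1.12297408e+00]
top grip 79 [-13.7 -89.4] [ 13.2 -65.4] ((-0.26648998260498047, -77.4783935546875), (23.943111419677734, 26.87676239013672), 89.63700866699219)
top tongue 122 [-14.7 -59.7] [ 13.  -20.3] ((-0.8511037826538086, -40.01161193847656), (27.506444931030273, 39.38534164428711), 0.34116536378860474)
```

View pics/st.png

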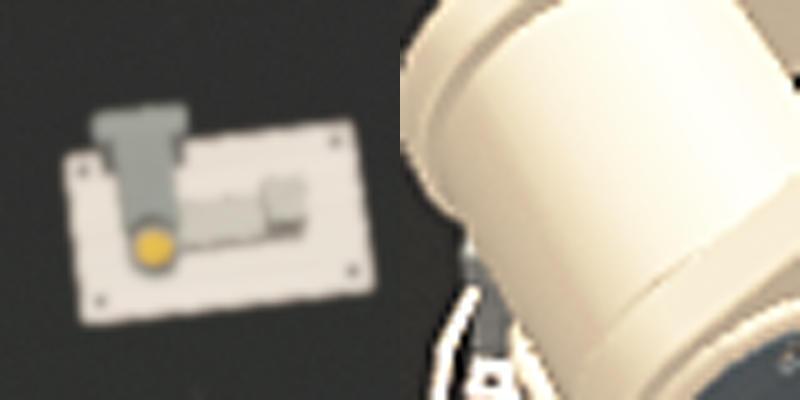

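The top picture shows the block flat and square on the plate. Its tongue reaches under the boss at (152,247) and its grip centre measures (-0.3,-77.5) local against an ideal of (0,-76). Next I estimate the starting turn from the brass head, by depth and by pattern.

```bash
python3 - <<'E'
from blk import *
for n in("top0","top4","scene0"):
    f=np.load(n+".npz");P=cloud(f);im=f["image"].astype(int);L=np.dstack([(P[...,:2]-Om)@Rb,P[...,2:]])
    br=(im[...,0]-im[...,2]>60)&(abs(L[...,0]+25)<40)&(abs(L[...,1])<30)&(L[...,2]>60)
    s=np.sin(np.radians(25));c=np.cos(np.radians(25))
    ax=-s*L[...,0]+c*(L[...,2]-38); pr=L[...,0]*c+(L[...,2]-38)*s
    v,u=np.nonzero(br);print(n,br.sum(),"axial pct",np.round(np.percentile(ax[br],[10,30,50,70,90]),1),"perp med",np.round([np.median(pr[br]),np.median(L[...,1][br])],1))
    rim=(abs(pr)<20)&(abs(L[...,1])<20)&(ax>78)&(ax<90);print(" rim ax",np.round(np.percentile(ax[rim],[50,90]),1),"ctr",np.median(pr[rim]),(L[...,1][rim].min()+L[...,1][rim].max())/2)
    if n=="top4":
        v0,v1,u0,u1=v.min()-1,v.max()+2,u.min()-1,u.max()+2
        print(im[v0:v1,u0:u1,0]);print(np.round(ax[v0:v1,u0:u1]).astype(int))
E
```

```text
top0 47 axial pct [58.2 60.8 63.5 66.8 84.2] perp med [-0.7 -0. ]
 rim ax [84.2 86.7] ctr 2.054520891768572 0.06197341639983911
top4 45 axial pct [57.7 60.5 64.2 67.7 82.6] perp med [-0.5  0.3]
 rim ax [84.4 87.6] ctr 2.230684684421096 0.07787524223924702
[[133 132 144 155 162 161 153 146 147 165]
 [139 155 178 193 198 194 184 171 161 171]
 [157 179 204 217 221 217 209 197 180 176]
 [171 194 217 227 228 227 222 213 193 177]
 [178 200 220 229 230 228 225 216 192 171]
 [179 196 218 227 228 225 220 208 181 167]
 [178 186 206 218 221 217 206 192 170 173]
 [180 171 182 195 200 194 180 167 162 186]
 [192 170 161 161 162 158 149 150 168 198]]
[[56 68 76 84 89 79 85 73 66 40]
 [71 81 84 84 85 88 82 85 85 66]
 [82 81 83 65 62 63 63 84 81 80]
 [87 80 70 62 60 65 66 66 82 83]
 [85 60 65 67 60 60 68 69 64 83]
 [88 61 66 60 58 61 73 68 53 82]
 [84 57 68 61 58 60 68 64 61 86]
 [84 72 56 57 60 56 67 62 74 83]
 [85 85 70 62 59 63 70 73 86 87]]
scene0 7 axial pct [66.5 68.2 68.2 72.3 84.7] perp med [-0.5 -6. ]
 rim ax [83.4 85.8] ctr 1.4230468362615092 -0.6246646748350324
```

```bash
python3 - <<'E'
from blk import *
fs=[viewer.grab_frame("top") for _ in range(12)]
f=dict(fs[0]);f["range_z"]=np.median([x["range_z"] for x in fs],0)
P=cloud(f);L=np.dstack([(P[...,:2]-Om)@Rb,P[...,2:]]);s=np.sin(np.radians(25));c=np.cos(np.radians(25))
ax=-s*L[...,0]+c*(L[...,2]-38);pr=L[...,0]*c+(L[...,2]-38)*s;y=L[...,1]
m=(np.hypot(pr,y)<11)&(ax<74)
print(np.c_[pr[m],y[m],ax[m]].round(1)[np.argsort(ax[m])][:60].tolist())
best=[]
for q in np.arange(.3,1.0,.05):
    a=np.pi/2+1.8-q; n=np.array([-np.sin(a),np.cos(a)])
    for o in(-1,0,1):
      d=abs(pr[m]*n[0]+(y[m])*n[1]-o); i=d<3.2;j=d>4.8
      best.append((ax[m][j].mean()-ax[m][i].mean(),round(q,2),o,ax[m][i].mean(),ax[m][j].mean()))
for b in sorted(best)[::-1][:8]:print(np.round(b,2))
E
```

```text
[[-1.2, -1.8, 58.5], [2.0, 0.6, 59.0], [4.8, 0.3, 59.2], [-8.8, 4.7, 59.2], [-0.7, 0.9, 59.4], [-5.9, 4.3, 59.7], [4.6, -2.5, 59.7], [0.3, 9.1, 59.7], [-3.8, -1.5, 59.9], [-2.4, 9.5, 60.0], [-3.4, 1.3, 60.1], [-6.5, -1.2, 60.2], [-3.0, 4.0, 60.2], [-6.2, 1.6, 60.2], [1.9, -2.1, 60.3], [-1.9, -10.0, 60.3], [-9.2, -0.8, 60.7], [-8.6, 1.9, 61.8], [-3.1, -4.2, 65.0], [2.5, -4.9, 65.3], [-8.6, -3.5, 65.4], [-0.2, -4.5, 65.8], [5.4, -5.2, 65.9], [6.4, 3.0, 66.0], [0.9, 3.7, 66.0], [3.7, 3.3, 66.2], [-5.6, -3.9, 66.7], [-1.4, 6.7, 66.8], [-4.2, 7.0, 67.0], [1.4, 6.4, 67.2], [2.6, -7.6, 67.7], [4.3, 6.0, 68.0], [-2.8, -6.9, 68.1], [0.1, -7.2, 68.8], [-5.5, -6.6, 68.9]]
[ 5.9   0.55  0.   59.82 65.71]
[ 5.89  0.45  0.   59.85 65.75]
[ 5.88  0.5   0.   59.82 65.69]
[ 5.8   0.4   0.   59.86 65.67]
[ 5.78  0.35  1.   59.92 65.69]
[ 5.78  0.35  0.   59.92 65.69]
[ 5.78  0.3   0.   59.92 65.69]
[ 5.49  0.6   0.   60.23 65.71]
```

The slot floor is about 60 mm up the axis and its direction fits q≈0.47 at the start. Pick the driver.

```bash
python3 -m handwheel '[{"travel":[0,0,15],"twist":[0,0,-0.02]},{"travel":[0,0,15],"twist":[0,0,-0.02]},{"travel":[0,0,15],"twist":[0,0,0]},{"travel":[0,0,15],"twist":[0,0,0]},{"travel":[0,0,11],"twist":[0,0,0]},{"travel":[0,0,0],"twist":[0,0,0]}]'
python3 -m handwheel '[{"travel":[0,0,0],"twist":[0,0,0]},{"travel":[0,0,0],"twist":[0,0,0]},{"travel":[0,0,0],"twist":[0,0,0]},{"travel":[0,0,0],"twist":[0,0,0]},{"travel":[0,0,0],"twist":[0,0,0]},{"travel":[0,0,0],"twist":[0,0,0]}]' 0 45
python3 -m handwheel '[{"travel":[0,0,-2],"twist":[0,0,0]},{"travel":[0,0,-8],"twist":[0,0,0]},{"travel":[0,0,-20],"twist":[0,0,0]},{"travel":[0,0,-20],"twist":[0,0,0]},{"travel":[0,0,-25],"twist":[0,0,0]},{"travel":[0,0,-30],"twist":[0,0,0]},{"travel":[0,0,-30],"twist":[0,0,0]},{"travel":[0,0,0],"twist":[0,0,0]}]'
cat > drv.py <<'E'
from blk import *
b=R.from_euler("z",4.2,degrees=True)
u=b.apply([-np.sin(np.radians(25)),0,np.cos(np.radians(25))])
O3=np.array([575.4,24.9,38.])
def tip(ax,h=75.): return O3+u*(ax+h)     # TCP with the driver tip at ax on the axis; h = TCP's height above the tip
def rot(q): # tool orientation when driver x lies along slot at turn q
    xb=b.apply([np.cos(np.radians(25)),0,np.sin(np.radians(25))]); yb=b.apply([0,1,0]); a=1.8-q
    y=np.cos(a)*xb+np.sin(a)*yb; z=-u; return R.from_matrix(np.array([np.cross(y,z),y,z]).T)
def info():
    s=robot.sense();p,Q=pose();M=Q.as_matrix();f=s["contact_force"]
    xb=b.apply([np.cos(np.radians(25)),0,np.sin(np.radians(25))]); yb=b.apply([0,1,0]); d=p-O3
    print("q_driver %.3f ax(h=75) %.1f off xb %.1f yb %.1f tilt %.2f | F u %.1f xb %.1f yb %.1f Tz(u) %.3f open %.1f t %.1f"%(1.8-np.arctan2(M[:,1]@yb,M[:,1]@xb),d@u-75,d@xb,d@yb,np.degrees(np.arccos(-M[:,2]@u)),f@u,f@xb,f@yb,s["wrist_torque"]@u,s["opening"],s["clock"]))
E
python3 - <<'E'
from drv import *
f=viewer.grab_frame("scene");np.savez("scene5.npz",**f)
cv2.imwrite("pics/drv.png",cv2.resize(f["image"][190:370,220:420,::-1],(660,594)))
p,Q=pose();print(p,np.degrees(np.arctan2(*Q.as_matrix()[[1,0],1])))
print(tip(95),tip(60))
A=go([457,355,260],Q,3)
B=go([440,80,260],Q,9,A)
C=go(tip(115),rot(.47),14,B)
E
```

```text
clock: 12.3
tcp_pos: [458.3, 353.5, 84.0]
tool_rot: [0.379, -3.116, 0.003]
contact_force: [-0.2, -1.4, -0.1]
opening: 41.4
clock: 12.8
tcp_pos: [459.9, 354.8, 87.0]
tool_rot: [-0.379, 3.117, 0.001]
contact_force: [-0.6, -1.6, 5.7]
opening: 13.6
clock: 13.47
tcp_pos: [461.9, 356.2, 227.6]
tool_rot: [-0.379, 3.111, 0.007]
contact_force: [0.2, 0.4, -0.5]
opening: 13.7
[461.04483511 355.56530371 224.89153821] 103.87624566224689
[503.74783717  19.63819407 192.0723238 ] [518.49975305  20.72150706 160.35155125]
 n=3 {"travel":[1.3, 0.2, -11.7],"twist":[0.0, 0.0, 0.0]}
 n=9 {"travel":[9.2, -29.2, -0.1],"twist":[0.0, 0.0, 0.0]}
 n=14 {"travel":[-3.0, -4.7, 4.1],"twist":[-0.0009, -0.031, 0.0288]}
```

View pics/drv.png

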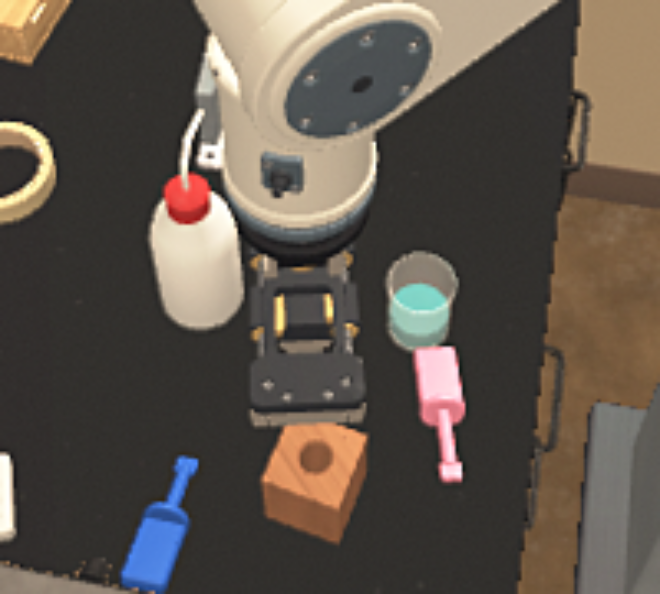

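The picture shows the stand empty, with its hole at (316,458), and the driver held in the jaws. Carry it to the boss, tilting on the way.

```bash
python3 -m handwheel '[{"travel":[0,0,-12],"twist":[0,0,0]},{"travel":[0,0,-12],"twist":[0,0,0]},{"travel":[0,0,-12],"twist":[0,0,0]},{"travel":[9.2,-29.2,0],"twist":[0,0,0]},{"travel":[9.2,-29.2,0],"twist":[0,0,0]},{"travel":[9.2,-29.2,0],"twist":[0,0,0]},{"travel":[9.2,-29.2,0],"twist":[0,0,0]},{"travel":[9.2,-29.2,0],"twist":[0,0,0]},{"travel":[9.2,-29.2,0],"twist":[0,0,0]},{"travel":[9.2,-29.2,0],"twist":[0,0,0]},{"travel":[9.2,-29.2,0],"twist":[0,0,0]},{"travel":[9.2,-29.2,0],"twist":[0,0,0]}]'
python3 -m handwheel '[{"travel":[-3,-4.7,4.1],"twist":[-0.001,-0.031,0.0288]},{"travel":[-3,-4.7,4.1],"twist":[-0.001,-0.031,0.0288]},{"travel":[-3,-4.7,4.1],"twist":[-0.001,-0.031,0.0288]},{"travel":[-3,-4.7,4.1],"twist":[-0.001,-0.031,0.0288]},{"travel":[-3,-4.7,4.1],"twist":[-0.001,-0.031,0.0288]},{"travel":[-3,-4.7,4.1],"twist":[-0.001,-0.031,0.0288]},{"travel":[-3,-4.7,4.1],"twist":[-0.001,-0.031,0.0288]},{"travel":[-3,-4.7,4.1],"twist":[-0.001,-0.031,0.0288]},{"travel":[-3,-4.7,4.1],"twist":[-0.001,-0.031,0.0288]},{"travel":[-3,-4.7,4.1],"twist":[-0.001,-0.031,0.0288]},{"travel":[-3,-4.7,4.1],"twist":[-0.001,-0.031,0.0288]},{"travel":[-3,-4.7,4.1],"twist":[-0.001,-0.031,0.0288]},{"travel":[-3,-4.7,4.1],"twist":[-0.001,-0.031,0.0288]},{"travel":[-3,-4.7,4.1],"twist":[-0.001,-0.031,0.0288]},{"travel":[0,0,0],"twist":[0,0,0]},{"travel":[0,0,0],"twist":[0,0,0]}]'
python3 - <<'E'
from drv import *
info();print(robot.sense()["joint_positions"])
go(tip(95),rot(.47),5)
f=viewer.grab_frame("scene");np.savez("scene6.npz",**f);t=viewer.grab_frame("top")
cv2.imwrite("pics/pre.png",np.hstack([cv2.resize(f["image"][150:250,250:350,::-1],(400,400),interpolation=2),cv2.resize(t["image"][120:220,270:370,::-1],(400,400),interpolation=2)]))
E
```

```text
clock: 14.52
tcp_pos: [441.8, 78.1, 257.6]
tool_rot: [0.38, -3.118, 0.0]
contact_force: [1.1, -0.4, -1.5]
opening: 13.7
clock: 15.85
tcp_pos: [497.2, 17.9, 207.4]
tool_rot: [0.226, 2.706, 0.09]
contact_force: [-0.2, 0.1, -1.2]
opening: 14.1
q_driver 0.469 ax(h=75) 111.7 off xb 0.4 yb -1.3 tilt 0.41 | F u -1.0 xb -0.7 yb 0.1 Tz(u) 0.024 open 14.1 t 15.8
[ 0.01699342 -0.04746441  2.21811326  0.04262366  0.54248375 -1.41852821]
 n=5 {"travel":[0.1, 0.2, 3.3],"twist":[-0.0006, -0.0013, 0.0002]}
```

View pics/pre.png

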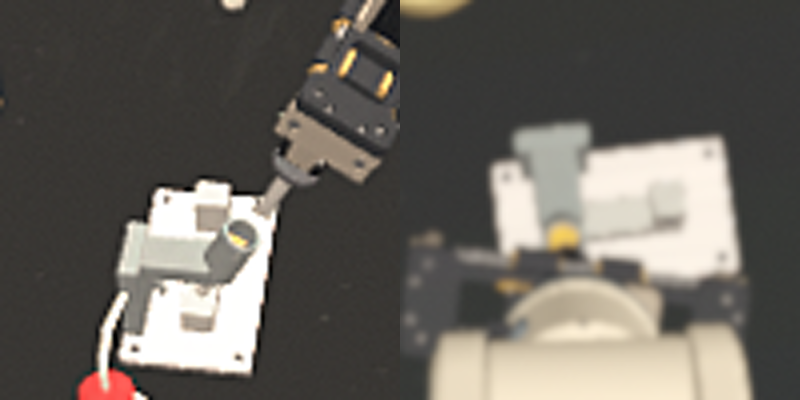

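The scene half shows the driver tilted parallel to the boss axis, with its tip at (265,207) above the rim at (238,233). Both blocks and the bottle are untouched. Going in, slowly and with force checks.

```bash
python3 -m handwheel '[{"travel":[0.1,0.2,3.3],"twist":[0,-0.001,0]},{"travel":[0.1,0.2,3.3],"twist":[0,-0.001,0]},{"travel":[0.1,0.2,3.3],"twist":[0,-0.001,0]},{"travel":[0.1,0.2,3.3],"twist":[0,-0.001,0]},{"travel":[0.1,0.2,3.3],"twist":[0,-0.001,0]},{"travel":[0,0,0],"twist":[0,0,0]},{"travel":[0,0,0],"twist":[0,0,0]}]'
python3 - <<'E'
from drv import *
info();info()
f=viewer.grab_frame("scene");P=cloud(f);im=f["image"].astype(int)
K=f["camera_matrix"];Rc=R.from_rotvec(f["orientation"])
def proj(X): c=Rc.inv().apply(X-f["eye"]);return np.round((K@c)[:2]/c[2],1)
p,Q=pose();z=Q.as_matrix()[:,2]
print("tip expected",proj(p+75*z),"shaft mid",proj(p+40*z),"rim",proj(O3+84*u),"ax60 ",proj(O3+60*u))
cv2.imwrite("pics/pre2.png",cv2.resize(f["image"][180:230,285:345,::-1],(720,600),interpolation=2))
E
```

```text
clock: 16.53
tcp_pos: [504.2, 19.5, 192.0]
tool_rot: [0.227, 2.7, 0.09]
contact_force: [0.0, 0.2, -1.6]
opening: 13.8
q_driver 0.470 ax(h=75) 94.7 off xb 0.3 yb -0.2 tilt 0.16 | F u -1.5 xb -0.6 yb 0.2 Tz(u) 0.027 open 13.8 t 16.5
q_driver 0.470 ax(h=75) 94.7 off xb 0.3 yb -0.2 tilt 0.16 | F u -1.5 xb -0.6 yb 0.2 Tz(u) 0.027 open 13.8 t 16.5
tip expected [312.  206.1] shaft mid [316.9 199.4] rim [310.6 208.3] ax60  [307.4 212.7]
```

View pics/pre2.png

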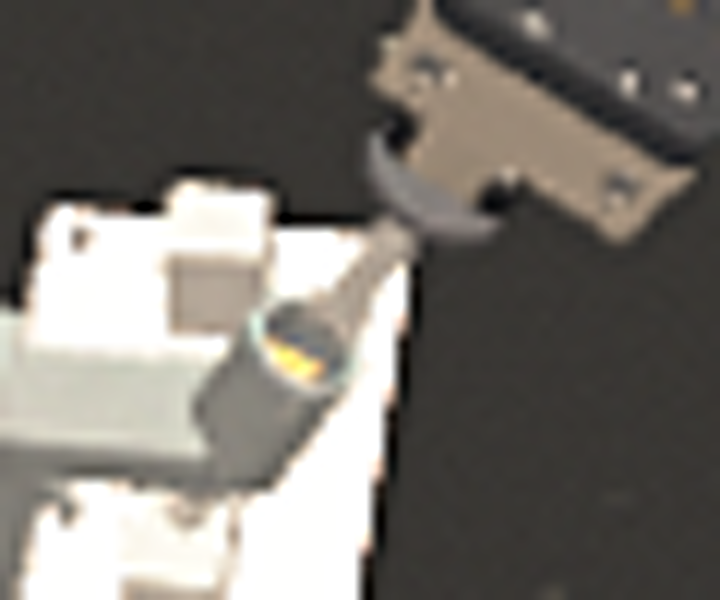

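The shaft at (385,240) and rim at (303,347) in the crop match the projected positions to within about 1 px, so I go down.

```bash
python3 -m handwheel '[{"travel":[0,0,4],"twist":[0,0,0]},{"travel":[0,0,4],"twist":[0,0,0]},{"travel":[0,0,4],"twist":[0,0,0]},{"travel":[0,0,4],"twist":[0,0,0]},{"travel":[0,0,3],"twist":[0,0,0]},{"travel":[0,0,0],"twist":[0,0,0]}]'; python3 -c "from drv import *;info()"
python3 -m handwheel '[{"travel":[0,0,2],"twist":[0,0,0]},{"travel":[0,0,2],"twist":[0,0,0]},{"travel":[0,0,2],"twist":[0,0,0]},{"travel":[0,0,0],"twist":[0,0,0]}]'; python3 -c "from drv import *;info()"
python3 -m handwheel '[{"travel":[0,0,1],"twist":[0,0,0]},{"travel":[0,0,1],"twist":[0,0,0]},{"travel":[0,0,1],"twist":[0,0,0]},{"travel":[0,0,0],"twist":[0,0,0]}]'; python3 -c "from drv import *;info()"
```

```text
clock: 17.08
tcp_pos: [512.2, 20.0, 174.3]
tool_rot: [0.227, 2.701, 0.09]
contact_force: [-0.4, 0.2, -1.1]
opening: 13.6
q_driver 0.470 ax(h=75) 75.4 off xb 0.2 yb -0.2 tilt 0.17 | F u -0.8 xb -0.8 yb 0.2 Tz(u) -0.006 open 13.6 t 17.1
clock: 17.42
tcp_pos: [514.9, 20.2, 169.4]
tool_rot: [0.227, 2.7, 0.09]
contact_force: [-0.9, 0.5, -1.4]
opening: 13.8
q_driver 0.470 ax(h=75) 69.8 off xb 0.5 yb -0.3 tilt 0.16 | F u -0.9 xb -1.4 yb 0.5 Tz(u) -0.006 open 13.8 t 17.4
clock: 17.75
tcp_pos: [516.1, 20.2, 166.9]
tool_rot: [0.227, 2.7, 0.09]
contact_force: [0.3, -0.1, -1.5]
opening: 13.8
q_driver 0.470 ax(h=75) 66.9 off xb 0.6 yb -0.3 tilt 0.16 | F u -1.5 xb -0.3 yb -0.1 Tz(u) -0.031 open 13.8 t 17.8
```

Free so far. On into the slot.

```bash
for i in 1; do python3 -m handwheel '[{"travel":[0,0,1],"twist":[0,0,0]},{"travel":[0,0,1],"twist":[0,0,0]},{"travel":[0,0,0],"twist":[0,0,0]}]' >/dev/null; python3 -c "from drv import *;info()"; done
python3 -m handwheel '[{"travel":[0,0,1],"twist":[0,0,0]},{"travel":[0,0,1],"twist":[0,0,0]},{"travel":[0,0,0],"twist":[0,0,0]}]' >/dev/null; python3 -c "from drv import *;info()"
python3 -m handwheel '[{"travel":[0,0,0.8],"twist":[0,0,0]},{"travel":[0,0,0],"twist":[0,0,0]}]' >/dev/null; python3 -c "from drv import *;info()"
```

```text
q_driver 0.470 ax(h=75) 64.9 off xb 0.6 yb -0.3 tilt 0.16 | F u -1.2 xb -0.5 yb 0.4 Tz(u) -0.022 open 13.5 t 18.0
q_driver 0.470 ax(h=75) 62.9 off xb 0.6 yb -0.3 tilt 0.16 | F u -2.3 xb -1.9 yb 0.0 Tz(u) -0.023 open 14.1 t 18.2
q_driver 0.470 ax(h=75) 62.2 off xb 0.6 yb -0.3 tilt 0.16 | F u -0.2 xb 0.4 yb -0.8 Tz(u) -0.024 open 14.0 t 18.4
```

```bash
python3 -m handwheel '[{"travel":[0,0,0.8],"twist":[0,0,0]},{"travel":[0,0,0],"twist":[0,0,0.05]},{"travel":[0,0,0],"twist":[0,0,0.05]},{"travel":[0,0,0],"twist":[0,0,0]},{"travel":[0,0,0],"twist":[0,0,0]}]' >/dev/null; python3 -c "from drv import *;info()"
python3 -m handwheel '[{"travel":[0,0,0],"twist":[0,0,0.05]},{"travel":[0,0,0],"twist":[0,0,0.05]},{"travel":[0,0,0],"twist":[0,0,0]},{"travel":[0,0,0],"twist":[0,0,0]}]' >/dev/null; python3 -c "from drv import *;info()"
python3 -m handwheel '[{"travel":[0,0,0.2],"twist":[0,0,0.05]},{"travel":[0,0,0.2],"twist":[0,0,0.05]},{"travel":[0,0,0],"twist":[0,0,0]},{"travel":[0,0,0],"twist":[0,0,0]}]' >/dev/null; python3 -c "from drv import *;info()"
python3 -m handwheel '[{"travel":[0,0,0.2],"twist":[0,0,0.05]},{"travel":[0,0,0.2],"twist":[0,0,0.05]},{"travel":[0,0,0],"twist":[0,0,0]},{"travel":[0,0,0],"twist":[0,0,0]}]' >/dev/null; python3 -c "from drv import *;info()"
```

```text
q_driver 0.568 ax(h=75) 61.4 off xb 0.6 yb -0.3 tilt 0.16 | F u -1.3 xb -0.5 yb -0.9 Tz(u) -0.033 open 13.5 t 18.8
q_driver 0.667 ax(h=75) 61.4 off xb 0.3 yb -0.5 tilt 0.17 | F u -0.7 xb -2.2 yb -2.6 Tz(u) 0.015 open 13.8 t 19.2
q_driver 0.766 ax(h=75) 61.0 off xb 0.3 yb -0.4 tilt 0.17 | F u 0.4 xb -2.4 yb -4.1 Tz(u) 0.084 open 13.8 t 19.5
q_driver 0.866 ax(h=75) 60.6 off xb 0.3 yb -0.4 tilt 0.17 | F u 1.4 xb -2.9 yb -3.8 Tz(u) 0.121 open 14.0 t 19.8
```

The blade engaged at q_driver≈0.65 and the torque is about 0.1 N m, so the screw is turning. I keep turning with the 5 mm/rad feed.

```bash
python3 -m handwheel '[{"travel":[0,0,0.3],"twist":[0,0,0.06]},{"travel":[0,0,0.3],"twist":[0,0,0.06]},{"travel":[0,0,0.3],"twist":[0,0,0.06]},{"travel":[0,0,0.3],"twist":[0,0,0.06]},{"travel":[0,0,0.3],"twist":[0,0,0.06]},{"travel":[0,0,0.3],"twist":[0,0,0.06]},{"travel":[0,0,0],"twist":[0,0,0]}]' >/dev/null; python3 -c "from drv import *;info()"
python3 -m handwheel '[{"travel":[0,0,0.3],"twist":[0,0,0.06]},{"travel":[0,0,0.3],"twist":[0,0,0.06]},{"travel":[0,0,0.3],"twist":[0,0,0.06]},{"travel":[0,0,0.3],"twist":[0,0,0.06]},{"travel":[0,0,0.3],"twist":[0,0,0.06]},{"travel":[0,0,0.3],"twist":[0,0,0.06]},{"travel":[0,0,0],"twist":[0,0,0]}]' >/dev/null; python3 -c "from drv import *;info()"
```

```text
q_driver 1.230 ax(h=75) 58.8 off xb 0.3 yb -0.4 tilt 0.17 | F u 1.4 xb -3.1 yb -4.1 Tz(u) 0.055 open 13.7 t 20.4
q_driver 1.589 ax(h=75) 57.0 off xb 0.2 yb -0.3 tilt 0.17 | F u 2.5 xb -3.4 yb -3.4 Tz(u) 0.087 open 13.6 t 21.0
```

```bash
python3 -m handwheel '[{"travel":[0,0,0.3],"twist":[0,0,0.06]},{"travel":[0,0,0.3],"twist":[0,0,0.06]},{"travel":[0,0,0.3],"twist":[0,0,0.06]},{"travel":[0,0,0.3],"twist":[0,0,0.06]},{"travel":[0,0,0],"twist":[0,0,0]}]' >/dev/null; python3 -c "from drv import *;info()"
python3 -m handwheel '[{"travel":[0,0,0.3],"twist":[0,0,0.06]},{"travel":[0,0,0.3],"twist":[0,0,0.06]},{"travel":[0,0,0.2],"twist":[0,0,0.045]},{"travel":[0,0,0],"twist":[0,0,0]},{"travel":[0,0,0],"twist":[0,0,0]}]' >/dev/null; python3 -c "from drv import *;info()"
python3 -m handwheel '[{"travel":[0,0,0],"twist":[0,0,-0.1]},{"travel":[0,0,0],"twist":[0,0,-0.08]},{"travel":[0,0,0],"twist":[0,0,0]}]' >/dev/null; python3 -c "from drv import *;info()"
python3 -m handwheel '[{"travel":[0,0,-1],"twist":[0,0,0]},{"travel":[0,0,-2],"twist":[0,0,0]},{"travel":[0,0,-3],"twist":[0,0,0]},{"travel":[0,0,-5],"twist":[0,0,0]},{"travel":[0,0,0],"twist":[0,0,0]}]' >/dev/null; python3 -c "from drv import *;info()"
```

```text
q_driver 1.829 ax(h=75) 55.8 off xb 0.2 yb -0.3 tilt 0.16 | F u 2.9 xb -2.2 yb -3.0 Tz(u) 0.059 open 14.0 t 21.4
q_driver 1.991 ax(h=75) 55.0 off xb 0.2 yb -0.2 tilt 0.16 | F u 2.3 xb -4.3 yb -2.6 Tz(u) 0.119 open 14.2 t 21.8
q_driver 1.808 ax(h=75) 55.1 off xb 0.9 yb -0.1 tilt 0.14 | F u 0.9 xb -2.7 yb -0.5 Tz(u) 0.034 open 13.7 t 22.1
q_driver 1.815 ax(h=75) 66.9 off xb 1.6 yb -0.3 tilt 0.18 | F u 0.0 xb 0.1 yb 0.0 Tz(u) 0.072 open 13.8 t 22.5
```

The driver drew out freely. I'll back off along the axis and measure the slot direction and depth from the top camera.

```bash
python3 -m handwheel '[{"travel":[0,0,-10],"twist":[0,0,0]},{"travel":[0,0,-20],"twist":[0,0,0]},{"travel":[0,0,-35],"twist":[0,0,0]},{"travel":[0,0,-35],"twist":[0,0,0]},{"travel":[0,0,-35],"twist":[0,0,0]},{"travel":[0,0,0],"twist":[0,0,0]},{"travel":[0,0,0],"twist":[0,0,0]}]'
cat > slot.py <<'E'
from drv import *
fs=[viewer.grab_frame("top") for _ in range(12)]
f=dict(fs[0]);f["range_z"]=np.median([x["range_z"] for x in fs],0)
P=cloud(f);L=np.dstack([(P[...,:2]-Om)@Rb,P[...,2:]]);s=np.sin(np.radians(25));c=np.cos(np.radians(25))
ax=-s*L[...,0]+c*(L[...,2]-38);pr=L[...,0]*c+(L[...,2]-38)*s;y=L[...,1]
m=(np.hypot(pr,y)<11)&(ax<74)&(ax>45)
print(m.sum(),np.c_[pr[m],y[m],ax[m]].round(1)[np.argsort(ax[m])].tolist())
best=[]
for q in np.arange(1.3,2.4,.05):
    a=np.pi/2+1.8-q; n=np.array([-np.sin(a),np.cos(a)])
    for o in np.arange(-2,2.1,.5):
      d=abs(pr[m]*n[0]+(y[m])*n[1]-o); i=d<3.4;j=d>4.6
      if i.sum()>5 and j.sum()>5: best.append((ax[m][j].mean()-ax[m][i].mean(),round(q,2),o,ax[m][i].mean(),ax[m][j].mean()))
for b_ in sorted(best)[::-1][:12]:print(np.round(b_,2))
for n,zz,y0,y1 in(("grip",64,-110,-45),):
    k=(abs(L[...,0])<26)&(y>y0)&(y<y1)&(abs(L[...,2]-zz)<7)
    q=np.array([(ray(f,u_,v_,zz)[:2]-Om)@Rb for v_,u_ in zip(*np.nonzero(k))],np.float32);print(n,cv2.minAreaRect(q))
cv2.imwrite("pics/after.png",cv2.resize(np.mean([x["image"] for x in fs],0).astype(np.uint8)[145:205,285:365,::-1],(800,600),interpolation=2))
E
python3 slot.py
```

```text
clock: 23.08
tcp_pos: [460.5, 16.5, 291.2]
tool_rot: [1.925, 2.04, 0.462]
contact_force: [-0.7, -0.7, -1.0]
opening: 13.4
16 [[-7.0, 7.1, 52.7], [-4.2, 6.8, 52.7], [-10.7, -0.8, 53.4], [-4.5, 1.3, 54.4], [-3.4, 9.5, 54.9], [-4.0, 4.0, 55.1], [-4.4, -4.2, 58.6], [-3.9, -1.5, 59.2], [-6.8, -3.9, 60.2], [-4.3, -7.0, 60.4], [-7.1, -6.6, 60.6], [-6.0, 1.6, 60.8], [-5.7, 4.3, 61.0], [-8.3, 4.7, 61.8], [-8.6, 1.9, 61.8], [-6.1, -1.2, 62.3]]
[ 4.77  1.4   0.5  55.13 59.9 ]
[ 4.77  1.35  0.5  55.13 59.9 ]
[ 4.77  1.3   0.   55.13 59.9 ]
[ 4.5   1.3   0.5  55.13 59.63]
[ 4.38  1.5   1.5  55.7  60.08]
[ 4.38  1.45  1.5  55.7  60.08]
[ 4.38  1.45  1.   55.7  60.08]
[ 4.19  1.4   1.   55.7  59.9 ]
[ 3.92  1.35  1.   55.7  59.63]
[ 3.92  1.3   1.   55.7  59.63]
[ 3.87  1.5   1.   56.21 60.08]
[ 3.81  1.6   1.5  56.21 60.02]
grip ((-0.23289203643798828, -77.549072265625), (26.914003372192383, 23.691425323486328), 0.6090023517608643)
```

View pics/after.png

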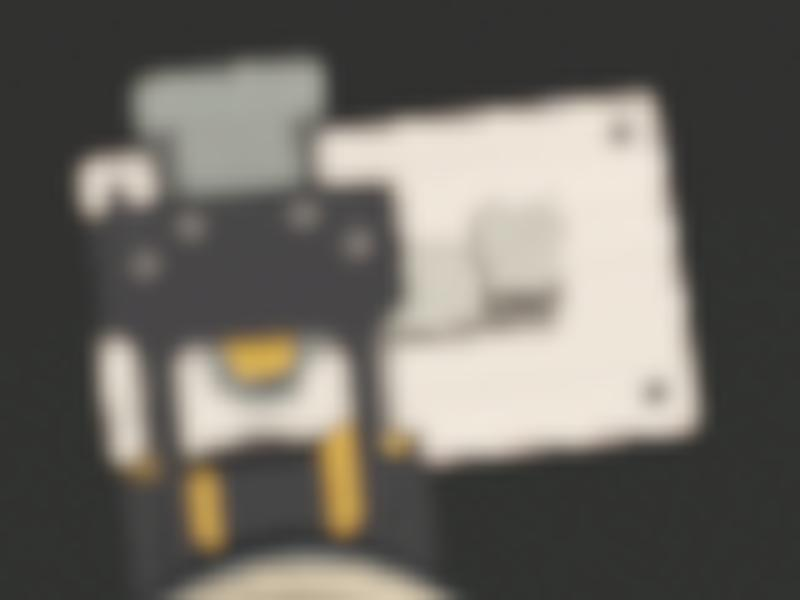

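The gripper hides the bore in that view, so I step sideways toward the stand and measure again.

```bash
python3 -m handwheel '[{"travel":[30,0,0],"twist":[0,0,0]},{"travel":[35,0,0],"twist":[0,0,0]},{"travel":[35,0,0],"twist":[0,0,0]},{"travel":[35,0,0],"twist":[0,0,0]},{"travel":[35,0,0],"twist":[0,0,0]},{"travel":[0,0,0],"twist":[0,0,0]}]'
python3 slot.py
python3 - <<'E'
from plan import *
p,Q=pose();A=go([459.5,355,235],down(104),20)
E
```

```text
clock: 24.18
tcp_pos: [449.6, 192.0, 289.7]
tool_rot: [1.924, 2.048, 0.462]
contact_force: [0.5, -0.4, -1.1]
opening: 13.6
34 [[-7.1, 7.1, 52.2], [0.4, -2.2, 52.7], [-1.6, 3.7, 53.1], [-0.1, -7.7, 53.2], [-2.3, -1.8, 53.2], [-2.9, -7.3, 53.4], [-1.2, 6.4, 53.7], [-2.5, -4.6, 53.8], [-0.8, 9.2, 54.0], [-3.6, 9.5, 54.1], [-4.2, 4.0, 54.2], [-1.7, 0.9, 54.3], [-3.8, 6.8, 54.5], [-10.4, -0.8, 54.5], [1.1, 0.6, 54.6], [-3.0, -10.1, 54.8], [0.5, -4.9, 54.9], [-4.4, 1.3, 55.2], [1.6, 3.3, 55.2], [3.9, -5.2, 58.0], [4.4, -2.5, 58.8], [-3.9, -1.5, 59.4], [-8.6, 4.7, 60.3], [-6.8, -3.9, 60.3], [-5.8, 4.3, 60.4], [-6.5, -1.2, 60.5], [2.9, 6.1, 60.6], [-4.0, -4.2, 60.6], [-8.8, 1.9, 60.8], [5.4, 3.0, 60.9], [-6.0, 1.6, 61.1], [-4.2, -7.0, 61.3], [5.3, 0.3, 61.7], [-6.6, -6.6, 63.2]]
[ 5.89  1.55  1.   54.37 60.26]
[ 5.84  1.6   1.   54.32 60.16]
[ 5.77  1.55  0.5  54.22 60.  ]
[ 5.75  1.65  0.5  53.96 59.71]
[ 5.71  1.5   0.5  54.29 60.  ]
[ 5.64  1.7   0.5  53.92 59.57]
[ 5.6   1.75  0.5  53.96 59.57]
[ 5.57  1.5   1.5  54.59 60.16]
[ 5.54  1.7   0.   54.22 59.77]
[ 5.54  1.65  0.   54.22 59.77]
[ 5.52  1.65  1.5  54.65 60.16]
[ 5.49  1.6   0.5  54.22 59.71]
grip ((-0.23289203643798828, -77.549072265625), (26.914003372192383, 23.691425323486328), 0.6090023517608643)
 n=20 {"travel":[6.0, 7.2, 4.1],"twist":[0.016, 0.019, -0.0864]}
```

View pics/after.png

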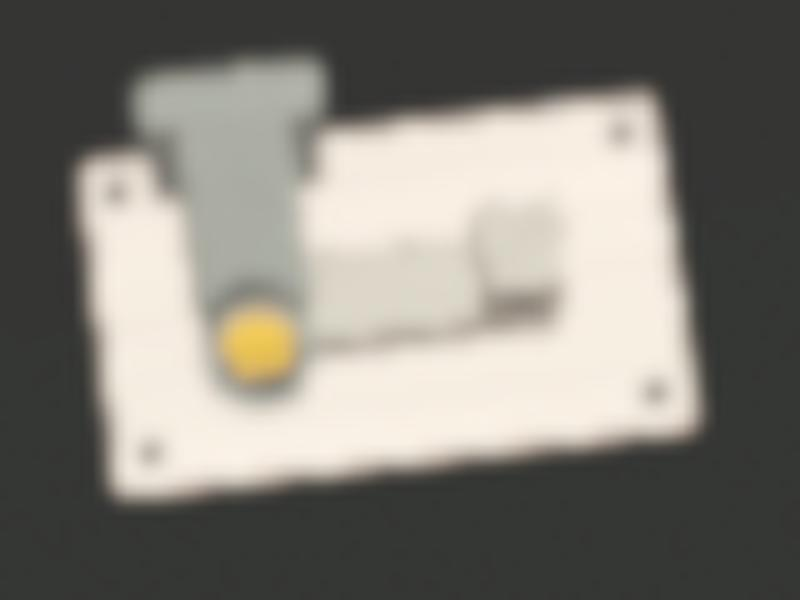

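The top picture shows the block still square and the whole brass head at (258,345). By depth, the head went down about 5.9 mm, or roughly 1.17 rad, and the slot direction fits about 1.65 to 1.7. The wrist angle implies up to 1.8. The best guess is about 1.72, slightly shy of centre, so I'll add a small trim of about 0.07 rad.

```bash
python3 -m handwheel '[{"travel":[-30,0,0],"twist":[0,0,0]},{"travel":[-35,0,0],"twist":[0,0,0]},{"travel":[-35,0,0],"twist":[0,0,0]},{"travel":[-35,0,0],"twist":[0,0,0]},{"travel":[-35,0,0],"twist":[0,0,0]},{"travel":[0,0,30],"twist":[0,0,0]},{"travel":[0,0,30],"twist":[0,0,0]},{"travel":[0,0,20],"twist":[0,0,0]},{"travel":[0,0,0],"twist":[0,0,0]},{"travel":[0,0,0],"twist":[0,0,0]}]'
python3 -c "
from drv import *
info();go(tip(90),rot(1.8),3)"
```

```text
clock: 25.62
tcp_pos: [492.7, 18.4, 215.2]
tool_rot: [1.93, 2.045, 0.454]
contact_force: [-0.2, -0.1, -0.9]
opening: 13.7
q_driver 1.815 ax(h=75) 120.6 off xb -0.3 yb -0.4 tilt 0.23 | F u -0.7 xb -0.5 yb -0.0 Tz(u) -0.030 open 13.7 t 25.6
 n=3 {"travel":[0.1, 0.1, 10.2],"twist":[-0.001, 0.001, -0.005]}
```

```bash
python3 -m handwheel '[{"travel":[0.1,0.1,10],"twist":[-0.001,0.001,-0.02]},{"travel":[0.1,0.1,10],"twist":[-0.001,0.001,-0.02]},{"travel":[0.1,0.1,10],"twist":[-0.001,0.001,-0.02]},{"travel":[0,0,8],"twist":[0,0,0]},{"travel":[0,0,8],"twist":[0,0,0]},{"travel":[0,0,6],"twist":[0,0,0]},{"travel":[0,0,5],"twist":[0,0,0]},{"travel":[0,0,0],"twist":[0,0,0]}]'>/dev/null; python3 -c "from drv import *;info()"
python3 -m handwheel '[{"travel":[0,0,1.5],"twist":[0,0,0]},{"travel":[0,0,1.5],"twist":[0,0,0]},{"travel":[0,0,0],"twist":[0,0,0]}]'>/dev/null; python3 -c "from drv import *;info()"
```

```text
q_driver 1.755 ax(h=75) 63.5 off xb 0.8 yb 0.2 tilt 0.11 | F u -0.4 xb -1.3 yb 1.0 Tz(u) 0.028 open 14.0 t 26.3
q_driver 1.755 ax(h=75) 61.0 off xb 1.1 yb 0.1 tilt 0.16 | F u -0.8 xb 0.3 yb -0.4 Tz(u) 0.026 open 13.6 t 26.5
```

```bash
python3 -m handwheel '[{"travel":[0,-0.4,1.5],"twist":[0,0,0]},{"travel":[0,-0.4,1.5],"twist":[0,0,0]},{"travel":[0,0,0],"twist":[0,0,0]}]'>/dev/null; python3 -c "from drv import *;info()"
python3 -m handwheel '[{"travel":[0,0,1.4],"twist":[0,0,0]},{"travel":[0,0,1],"twist":[0,0,0]},{"travel":[0,0,0],"twist":[0,0,0]}]'>/dev/null; python3 -c "from drv import *;info()"
python3 -m handwheel '[{"travel":[0,0,0],"twist":[0,0,0.04]},{"travel":[0,0,0],"twist":[0,0,0.04]},{"travel":[0,0,0],"twist":[0,0,0]}]'>/dev/null; python3 -c "from drv import *;info()"
python3 -m handwheel '[{"travel":[0,0,0],"twist":[0,0,0.04]},{"travel":[0,0,0],"twist":[0,0,0.04]},{"travel":[0,0,0],"twist":[0,0,0]}]'>/dev/null; python3 -c "from drv import *;info()"
```

```text
q_driver 1.755 ax(h=75) 57.9 off xb 0.1 yb 0.1 tilt 0.15 | F u -0.7 xb -0.8 yb -0.6 Tz(u) 0.032 open 14.0 t 26.8
q_driver 1.755 ax(h=75) 55.5 off xb 0.2 yb 0.1 tilt 0.15 | F u -0.2 xb -0.3 yb -0.1 Tz(u) 0.059 open 13.7 t 27.0
q_driver 1.836 ax(h=75) 55.6 off xb 0.2 yb 0.1 tilt 0.14 | F u -0.7 xb -0.5 yb 0.7 Tz(u) 0.071 open 13.7 t 27.3
q_driver 1.915 ax(h=75) 55.6 off xb -0.1 yb 0.1 tilt 0.12 | F u -0.2 xb 0.0 yb 0.6 Tz(u) 0.061 open 13.6 t 27.5
```

```bash
python3 -m handwheel '[{"travel":[0,0,0],"twist":[0,0,0.04]},{"travel":[0,0,0],"twist":[0,0,0]},{"travel":[0,0,0],"twist":[0,0,0]}]'>/dev/null; python3 -c "from drv import *;info()"
python3 -m handwheel '[{"travel":[0,0,0],"twist":[0,0,0.04]},{"travel":[0,0,0],"twist":[0,0,0]},{"travel":[0,0,0],"twist":[0,0,0]}]'>/dev/null; python3 -c "from drv import *;info()"
```

```text
q_driver 1.952 ax(h=75) 55.6 off xb -0.1 yb 0.1 tilt 0.11 | F u 0.1 xb -1.2 yb 1.3 Tz(u) -0.001 open 13.6 t 27.8
q_driver 1.992 ax(h=75) 55.6 off xb -0.2 yb 0.2 tilt 0.11 | F u -1.0 xb -1.4 yb 1.2 Tz(u) 0.096 open 13.8 t 28.0
```

Contact comes at q_driver≈1.95, which means q≈1.76 and agrees with the estimate. I give a final +0.05 rad, then back off and withdraw.

```bash
python3 -m handwheel '[{"travel":[0,0,0.2],"twist":[0,0,0.05]},{"travel":[0,0,0],"twist":[0,0,0]},{"travel":[0,0,0],"twist":[0,0,0]}]'>/dev/null; python3 -c "from drv import *;info()"
python3 -m handwheel '[{"travel":[0,0,0],"twist":[0,0,-0.1]},{"travel":[0,0,0],"twist":[0,0,-0.1]},{"travel":[0,0,0],"twist":[0,0,0]},{"travel":[0,0,-1],"twist":[0,0,0]},{"travel":[0,0,-2],"twist":[0,0,0]},{"travel":[0,0,-3],"twist":[0,0,0]},{"travel":[0,0,-5],"twist":[0,0,0]},{"travel":[0,0,-10],"twist":[0,0,0]},{"travel":[0,0,-20],"twist":[0,0,0]},{"travel":[0,0,-30],"twist":[0,0,0]},{"travel":[0,0,-35],"twist":[0,0,0]},{"travel":[0,0,-35],"twist":[0,0,0]},{"travel":[30,0,0],"twist":[0,0,0]},{"travel":[35,0,0],"twist":[0,0,0]},{"travel":[35,0,0],"twist":[0,0,0]},{"travel":[35,0,0],"twist":[0,0,0]},{"travel":[35,0,0],"twist":[0,0,0]},{"travel":[0,0,0],"twist":[0,0,0]}]'
python3 slot.py
python3 - <<'E'
from plan import *
p,Q=pose();A=go([459.8,355.5,235],down(104),20)
E
```

```text
q_driver 2.042 ax(h=75) 55.4 off xb -0.2 yb 0.2 tilt 0.11 | F u 0.1 xb -2.2 yb 1.9 Tz(u) 0.131 open 13.9 t 28.3
clock: 29.78
tcp_pos: [455.5, 192.2, 288.9]
tool_rot: [1.957, 2.02, 0.477]
contact_force: [-0.1, -0.6, -1.0]
opening: 14.0
34 [[-1.7, 6.4, 51.1], [0.6, 0.6, 51.7], [-4.0, 9.5, 51.8], [-3.1, -7.4, 52.5], [-0.2, -7.7, 52.7], [-10.8, -0.8, 52.8], [-4.5, 4.0, 52.9], [-1.6, 3.7, 53.1], [0.2, -4.9, 53.2], [-4.0, 6.8, 53.4], [0.6, -2.2, 53.7], [-2.2, -1.8, 53.8], [-1.8, 0.9, 53.8], [-3.1, -10.1, 54.1], [-0.7, 9.2, 54.5], [-2.4, -4.6, 54.5], [1.5, 3.3, 54.5], [1.9, 6.1, 55.0], [-6.5, 7.1, 55.1], [-4.3, 1.3, 55.3], [-5.9, 4.3, 59.9], [-3.7, -1.5, 60.1], [-4.1, -4.2, 60.2], [-4.4, -7.0, 60.2], [-6.8, -3.9, 60.2], [4.4, -5.2, 60.5], [-7.1, -6.6, 60.7], [5.5, 3.0, 61.0], [5.1, 0.3, 61.1], [-6.3, -1.2, 61.4], [4.9, -2.5, 61.7], [-8.3, 4.7, 61.9], [-8.6, 1.9, 62.0], [-5.6, 1.6, 63.0]]
[ 7.35  1.6   0.5  53.21 60.55]
[ 6.76  1.65  0.5  53.32 60.08]
[ 6.73  1.7   0.   53.35 60.08]
[ 6.62  1.65  1.   53.7  60.32]
[ 6.62  1.8   0.   53.46 60.07]
[ 6.61  1.65  0.   53.35 59.97]
[ 6.6   1.75  0.   53.48 60.08]
[ 6.54  1.6   1.   53.77 60.31]
[ 6.54  1.55  1.   53.77 60.31]
[ 6.39  1.55  0.5  53.35 59.74]
[ 6.36  1.75  0.5  53.75 60.1 ]
[ 6.34  1.7   0.5  53.73 60.07]
grip ((-0.42090511322021484, -77.55107116699219), (27.290050506591797, 23.691425323486328), 0.6090023517608643)
 n=20 {"travel":[6.4, 6.9, 4.0],"twist":[0.0166, 0.0189, -0.0878]}
```

The floor and slot readings agree with q≈1.75 to 1.8 and the block hasn't moved. Now the driver goes back.

```bash
python3 -m handwheel '[{"travel":[6.4,6.9,4],"twist":[0.0166,0.0189,-0.0878]},{"travel":[6.4,6.9,4],"twist":[0.0166,0.0189,-0.0878]},{"travel":[6.4,6.9,4],"twist":[0.0166,0.0189,-0.0878]},{"travel":[6.4,6.9,4],"twist":[0.0166,0.0189,-0.0878]},{"travel":[6.4,6.9,4],"twist":[0.0166,0.0189,-0.0878]},{"travel":[6.4,6.9,4],"twist":[0.0166,0.0189,-0.0878]},{"travel":[6.4,6.9,4],"twist":[0.0166,0.0189,-0.0878]},{"travel":[6.4,6.9,4],"twist":[0.0166,0.0189,-0.0878]},{"travel":[6.4,6.9,4],"twist":[0.0166,0.0189,-0.0878]},{"travel":[6.4,6.9,4],"twist":[0.0166,0.0189,-0.0878]},{"travel":[6.4,6.9,4],"twist":[0.0166,0.0189,-0.0878]},{"travel":[6.4,6.9,4],"twist":[0.0166,0.0189,-0.0878]},{"travel":[6.4,6.9,4],"twist":[0.0166,0.0189,-0.0878]},{"travel":[6.4,6.9,4],"twist":[0.0166,0.0189,-0.0878]},{"travel":[6.4,6.9,4],"twist":[0.0166,0.0189,-0.0878]},{"travel":[6.4,6.9,4],"twist":[0.0166,0.0189,-0.0878]},{"travel":[6.4,6.9,4],"twist":[0.0166,0.0189,-0.0878]},{"travel":[6.4,6.9,4],"twist":[0.0166,0.0189,-0.0878]},{"travel":[6.4,6.9,4],"twist":[0.0166,0.0189,-0.0878]},{"travel":[6.4,6.9,4],"twist":[0.0166,0.0189,-0.0878]}]'
python3 -m handwheel '[{"travel":[0,0,0],"twist":[0,0,0]},{"travel":[0,0,0],"twist":[0,0,0]}]'
python3 -c "
from plan import *
A=go([459.8,355.2,165],down(104),5)"
```

```text
clock: 32.05
tcp_pos: [458.6, 356.3, 234.0]
tool_rot: [0.392, -3.116, 0.0]
contact_force: [0.4, -1.1, -1.3]
opening: 13.6
clock: 32.22
tcp_pos: [458.5, 356.2, 234.0]
tool_rot: [0.383, -3.118, -0.001]
contact_force: [-0.6, -0.9, -1.4]
opening: 14.0
 n=5 {"travel":[-0.2, -0.3, 13.8],"twist":[0.0001, -0.0001, 0.0001]}
```

```bash
python3 -m handwheel '[{"travel":[-0.2,-0.3,14],"twist":[0,0,0]},{"travel":[-0.2,-0.3,14],"twist":[0,0,0]},{"travel":[-0.2,-0.3,14],"twist":[0,0,0]},{"travel":[-0.2,-0.3,14],"twist":[0,0,0]},{"travel":[-0.2,-0.3,14],"twist":[0,0,0]},{"travel":[0,0,8],"twist":[0,0,0]},{"travel":[0,0,8],"twist":[0,0,0]},{"travel":[0,0,8],"twist":[0,0,0]},{"travel":[0,0,0],"twist":[0,0,0]}]'
python3 - <<'E'
from plan import *
from station import viewer
f=viewer.grab_frame("scene");cv2.imwrite("pics/ret.png",cv2.resize(f["image"][270:370,260:380,::-1],(720,600),interpolation=2))
E
```

```text
clock: 32.97
tcp_pos: [459.3, 354.3, 139.2]
tool_rot: [0.384, -3.116, 0.0]
contact_force: [-0.7, -0.2, -1.9]
opening: 14.1
```

The picture limit is reached. The forces are free with the tip about 6 mm into the hole, so I continue.

```bash
python3 -m handwheel '[{"travel":[0,0,10],"twist":[0,0,0]},{"travel":[0,0,10],"twist":[0,0,0]},{"travel":[0,0,10],"twist":[0,0,0]},{"travel":[0,0,10],"twist":[0,0,0]},{"travel":[0,0,6],"twist":[0,0,0]},{"travel":[0,0,3],"twist":[0,0,0]},{"travel":[0,0,0],"twist":[0,0,0]}]'
python3 -m handwheel '[{"travel":[0,0,1.5],"twist":[0,0,0]},{"travel":[0,0,1],"twist":[0,0,0]},{"travel":[0,0,0],"twist":[0,0,0]}]'
python3 -m handwheel '[{"travel":[0,0,1],"twist":[0,0,0]},{"travel":[0,0,0],"twist":[0,0,0]}]'
```

```text
clock: 33.6
tcp_pos: [459.2, 354.6, 90.3]
tool_rot: [0.386, -3.116, 0.0]
contact_force: [0.7, 0.0, -1.9]
opening: 13.9
clock: 33.85
tcp_pos: [459.8, 355.1, 89.1]
tool_rot: [0.386, -3.118, -0.001]
contact_force: [0.8, -0.1, -0.9]
opening: 13.3
clock: 34.02
tcp_pos: [459.8, 355.0, 88.0]
tool_rot: [0.386, -3.118, -0.001]
contact_force: [-0.3, 0.2, -0.3]
opening: 14.2
```

```bash
python3 -m handwheel '[{"travel":[0,0,1],"twist":[0,0,0]},{"travel":[0,0,0.5],"twist":[0,0,0]},{"travel":[0,0,0],"twist":[0,0,0]}]'
python3 -m handwheel '[{"travel":[0,0,0],"twist":[0,0,0]},{"travel":[0,0,0],"twist":[0,0,0]},{"travel":[0,0,0],"twist":[0,0,0]},{"travel":[0,0,0],"twist":[0,0,0]},{"travel":[0,0,-5],"twist":[0,0,0]},{"travel":[0,0,-15],"twist":[0,0,0]},{"travel":[0,0,-30],"twist":[0,0,0]},{"travel":[0,0,-30],"twist":[0,0,0]},{"travel":[0,0,-30],"twist":[0,0,0]},{"travel":[0,0,-30],"twist":[0,0,0]},{"travel":[0,0,0],"twist":[0,0,0]}]' 45
python3 -m handwheel '[{"travel":[-12,30,-10],"twist":[0,0,0]},{"travel":[-12,30,-10],"twist":[0,0,0]},{"travel":[0,35,-10],"twist":[0,0,0]},{"travel":[0,35,0],"twist":[0,0,0]},{"travel":[0,35,0],"twist":[0,0,0]},{"travel":[0,35,0],"twist":[0,0,0]},{"travel":[0,0,0],"twist":[0,0,0]}]'
python3 slot.py | tail -13
python3 - <<'E'
from drv import *
for n in("top","scene"):
    f=viewer.grab_frame(n);f0=np.load(n+"0.npz");P=cloud(f);P0=cloud(f0)
    d=lambda p,c,r:(np.hypot(p[...,0]-c[0],p[...,1]-c[1])<r)
    for k,c,r,zz in(("handle",(457.5,355),30,(115,140)),("flange",(457.5,355),30,(73,95)),("low",(394,-267),40,(38,56)),("vial",(629,-338),22,(45,60)),("beaker",(401,199.5),45,(64,80)),("wash",(590,190),60,(130,215))):
        o=[]
        for p in(P0,P):
            m=d(p,c,r)&(p[...,2]>zz[0])&(p[...,2]<zz[1]);o.append((int(m.sum()),*np.round(np.median(p[m],0),1)) if m.sum() else 0)
        print(n,k,*o)
print(robot.sense()["clock"],robot.sense()["tcp_pos"])
E
```

```text
clock: 34.27
tcp_pos: [459.8, 355.1, 87.0]
tool_rot: [0.386, -3.118, -0.001]
contact_force: [-1.1, -0.9, 4.4]
opening: 14.0
clock: 35.18
tcp_pos: [462.2, 356.8, 232.9]
tool_rot: [-0.385, 3.11, 0.008]
contact_force: [1.0, 0.4, 0.6]
opening: 41.1
clock: 35.77
tcp_pos: [432.0, 559.9, 255.9]
tool_rot: [0.391, -3.116, -0.004]
contact_force: [-0.7, -1.2, -1.0]
opening: 41.6
[ 5.79  1.55  1.   54.43 60.22]
[ 5.71  1.7   0.   53.98 59.7 ]
[ 5.57  1.75  0.   53.99 59.56]
[ 5.56  1.85  0.   54.   59.56]
[ 5.56  1.8   0.   54.   59.56]
[ 5.54  1.9   0.   54.   59.54]
[ 5.53  1.7   0.5  54.03 59.56]
[ 5.5   1.6   1.   54.43 59.93]
[ 5.47  1.75  0.5  54.01 59.48]
[ 5.45  1.8   0.5  54.01 59.46]
[ 5.44  1.6   0.5  54.13 59.58]
[ 5.43  1.65  0.   54.28 59.72]
grip ((-0.42090511322021484, -77.55107116699219), (27.290050506591797, 23.691425323486328), 0.6090023517608643)
top handle (88, np.float64(455.5), np.float64(353.1), np.float64(131.0)) (84, np.float64(456.3), np.float64(352.8), np.float64(130.6))
top flange (90, np.float64(455.0), np.float64(347.6), np.float64(76.0)) (87, np.float64(456.1), np
[... 492 characters left out ...]
at64(162.6)) (226, np.float64(586.3), np.float64(196.1), np.float64(161.3))
scene handle (121, np.float64(458.0), np.float64(357.9), np.float64(130.5)) 0
scene flange (109, np.float64(457.3), np.float64(363.3), np.float64(77.2)) 0
scene low (52, np.float64(395.5), np.float64(-263.1), np.float64(46.9)) 0
scene vial (28, np.float64(630.0), np.float64(-334.1), np.float64(50.9)) (28, np.float64(629.3), np.float64(-335.3), np.float64(51.8))
scene beaker (105, np.float64(402.8), np.float64(188.5), np.float64(70.5)) (63, np.float64(416.2), np.float64(174.0), np.float64(70.0))
scene wash (257, np.float64(589.0), np.float64(206.0), np.float64(160.5)) 0
36.4667 [434.41642058 554.47129193 256.61241999]
```

```bash
python3 - <<'E'
from drv import *
f=viewer.grab_frame("top")
for g in(np.load("top0.npz"),f):
    P=cloud(g);m=(np.hypot(P[...,0]-401,P[...,1]-199.5)<45)&(P[...,2]>64)&(P[...,2]<80);print(rect(P,m))
robot.sign_off()
E
```

```text
(array([401.3, 199.6]), array([53.4, 53.6]), 42.3, 81)
(array([402.4, 196.5]), array([53.6, 55.1]), 43.0, 86)
the job is handed in; nothing more can be done
```

The job is handed in at about 36.5 s of the 67 s. The taller block is under the ball, the screw is turned down, and the driver is back in its stand. I got no verdict, and there are two points of doubt below.

**What I did**
- **Block:** I set the taller block on the plate's free end, touched down at about 3 N, and slid it in flat.
- **Screw:** I turned the screw down with the black driver, then reinserted it for a small trim of about 0.05 rad.
- **Driver:** I stood it back in its stand and moved the arm clear.

**Last checks**
- **Block position:** its grip is at (-0.4, -77.6) mm in the bracket frame, against an ideal of (0, -76). It did not move while I turned the screw.
- **Driver:** the handle and flange are at their original heights and within about 1 mm of where they started.
- **Bystanders:** the short block, vial and wash bottle measured within about 1 mm of their starting positions.

**Where the checks disagreed**
- **Screw turn:** the wrist angle and blade contact give about 1.8 to 1.85 rad. The slot direction seen by the camera is a broad fit, 1.55 to 1.9. The slot's depth alone gives about 1.5 to 1.6, or about 1.65 to 1.75 after allowing for the offset that method showed at the start. My best estimate is about 1.8, with the ball pushed back 1 to 1.5 mm. I could not measure the nose directly.
- **Beaker:** the last top view shows its centre about 3 mm (roughly one pixel) from the first view. I saw no contact forces near it and take this as image noise, but I did not resolve it.
- **Final look:** the 12-picture limit was reached before the driver went back, so the end state is confirmed only by depth and force readings. The scene camera's view of the stand, short block and wash bottle was also blocked, so those rest on the top camera alone.

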